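# Put the brass weights back in their case in order of size and close it

## Task

The balance has been checked: put the four brass weights back into the wooden case base in order of size, each standing upright in the pocket made for it, largest weight in the largest pocket down to the smallest in the smallest. Then put the lid on over them so that both locating pins are in their holes and it sits flat on the base all round. Set everything down gently: do not drop a weight or the lid, and do not knock a weight over.

Things in the scene. Friction and masses are not known exactly. Their poses are not given: they have to be found in the camera images.
- weight_500: The largest of four brass knob weights (500 g), loose, standing upright on the bench: cylindrical body 38 mm across and 47 mm high, above it a narrower neck and a round knob 27 mm across, 66 mm high overall. Origin: centre of its underside; z up; its yaw means nothing.
- weight_200: The second largest of four brass knob weights (200 g), loose, standing upright on the bench: cylindrical body 28 mm across and 34 mm high, above it a narrower neck and a round knob 20 mm across, 50 mm high overall. Origin: centre of its underside; z up; its yaw means nothing.
- weight_100: The second smallest of four brass knob weights (100 g), loose, standing upright on the bench: cylindrical body 22 mm across and 27 mm high, above it a narrower neck and a round knob 16 mm across, 40 mm high overall. Origin: centre of its underside; z up; its yaw means nothing.
- weight_50: The smallest of four brass knob weights (50 g), loose, standing upright on the bench: cylindrical body 18 mm across and 20 mm high, above it a narrower neck and a round knob 13 mm across, 31 mm high overall. Origin: centre of its underside; z up; its yaw means nothing.
- pocket_500: The largest of the four square pockets in the case base, lined with blue felt: 54 by 54 mm, 8 mm deep. It is the place of the 500 g weight (38 mm across). Origin: centre of the pocket's floor, 6 mm above the bench (the weight's underside stands there); axes as the case's. Fixed in the base.
- pocket_200: The second largest of the four square pockets in the case base, lined with blue felt: 44 by 44 mm, 8 mm deep. It is the place of the 200 g weight (28 mm across). Origin: centre of the pocket's floor, 6 mm above the bench (the weight's underside stands there); axes as the case's. Fixed in the base.
- pocket_100: The second smallest of the four square pockets in the case base, lined with blue felt: 38 by 38 mm, 8 mm deep. It is the place of the 100 g weight (22 mm across). Origin: centre of the pocket's floor, 6 mm above the bench (the weight's underside stands there); axes as the case's. Fixed in the base.
- pocket_50: The smallest of the four square pockets in the case base, lined with blue felt: 34 by 34 mm, 8 mm deep. It is the place of the 50 g weight (18 mm across). Origin: centre of the pocket's floor, 6 mm above the bench (the weight's underside stands there); axes as the case's. Fixed in the base.
- case: Base of the weight case: pale wooden block 258 x 76 x 14 mm, fixed. Origin: centre of underside; x along the row. Pocket centres at x = -65.5 (largest), -11.5, 34.5, 75.5 mm, y = 0. On its top at x = -116 and 116 mm, y = 0 stand two steel pins, 8 mm across, 22 mm high, the upper 8 mm tapering to 2 mm. The lid, seated, has its underside flat on the base's top.
- lid: Loose wooden hood, 0.19-0.3 kg, browner, open side down: 206 x 76 x 70 mm, walls 5, top 6. On its top, centred, a dark solid grip bar 80 (x) x 16 (y) x 26 mm high. At each end, level with the underside, a flange ear 26 mm long, 48 wide, 12 thick, with a 12 mm through hole at x = -116 / 116 mm, y = 0. Origin: centre of underside; x along its length. Fits either way round.

How it is judged:
On the way:
1. all four weights stand released in their own pockets, the lid still off (horizontal distance between weight_500 and pocket_500 below 0.012 m and angle between each of weight_500, weight_200, weight_100, weight_50's own z axis and vertical below 0.05 rad and linear speed of each of weight_500, weight_200, weight_100, weight_50 below 0.02 m/s and horizontal distance between weight_200 and pocket_200 below 0.012 m and horizontal distance between weight_100 and pocket_100 below 0.012 m and horizontal distance between weight_50 and pocket_50 below 0.012 m and z of weight_500 in the frame of pocket_500 below 0.003 m and z of weight_200 in the frame of pocket_200 below 0.003 m and z of weight_100 in the frame of pocket_100 below 0.003 m and z of weight_50 in the frame of pocket_50 below 0.003 m and contact force between each of weight_500, weight_200, weight_100, weight_50 and the fingers below 0.1 N and horizontal distance between lid and case above 0.08 m), for 0.2 s.
At the end, for the whole second after the job is handed in: Each weight upright (0.05 rad) on the floor of its own pocket, within 12 mm of its centre; lid flat on the base (within 3 mm, tilt under 0.03 rad), centred within 5 mm, in line within 0.04 rad, both pins in their holes; all released and at rest (horizontal distance between weight_500 and pocket_500 below 0.012 m and angle between each of weight_500, weight_200, weight_100, weight_50's own z axis and vertical below 0.05 rad and linear speed of each of weight_500, weight_200, weight_100, weight_50, lid below 0.02 m/s and horizontal distance between weight_200 and pocket_200 below 0.012 m and horizontal distance between weight_100 and pocket_100 below 0.012 m and horizontal distance between weight_50 and pocket_50 below 0.012 m and z of weight_500 in the frame of pocket_500 below 0.003 m and z of weight_200 in the frame of pocket_200 below 0.003 m and z of weight_100 in the frame of pocket_100 below 0.003 m and z of weight_50 in the frame of pocket_50 below 0.003 m and contact force between each of weight_500, weight_200, weight_100, weight_50, lid and the fingers below 0.1 N and z of lid in the frame of case between 0.011 and 0.017 m and horizontal distance between lid and case below 0.005 m and angle between the x axis of lid and the x axis of case, either way round below 0.04 rad and angle between lid's own z axis and vertical below 0.03 rad); the robot touches nothing.
It fails at once if a weight is knocked over (tilts more than 0.6 rad) (angle between any of weight_500, weight_200, weight_100, weight_50's own z axis and vertical above 0.6 rad).
It fails at once if a weight is dropped (falls free of the fingers faster than 0.6 m/s, some 18 mm) ((contact force between weight_500 and the fingers below 0.01 N and linear speed of weight_500 above 0.6 m/s) or (contact force between weight_200 and the fingers below 0.01 N and linear speed of weight_200 above 0.6 m/s) or (contact force between weight_100 and the fingers below 0.01 N and linear speed of weight_100 above 0.6 m/s) or (contact force between weight_50 and the fingers below 0.01 N and linear speed of weight_50 above 0.6 m/s)).
It fails at once if the lid is dropped (falls free of the fingers faster than 0.7 m/s, some 25 mm) (contact force between lid and the fingers below 0.01 N and linear speed of lid above 0.7 m/s).
It also fails if it takes over 128 s, if anything falls off the work surface, if the arm or the gripper's body presses on something with over 40 N, if the wrist force passes 120 N, or if a joint passes its speed limit or range.

## Robot

A 6-joint arm with a two-finger parallel gripper is mounted at the origin on the work surface. World frame = base frame: x ahead of the robot, y to its left, z up, the work surface at z = 0. Lengths are in m, angles in rad, forces in N, time in s.
With the tool pointing down it reaches from about 0.35 to 0.775 m from the base axis. Payload 5.5 kg.
Tool frame: the origin (TCP) lies between the finger pads; the fingertips stand 11 mm ahead of it and the grasp point (between the pads) lies 8 mm behind it (tips_ahead is the distance from the TCP to the fingertips, in m); z points along the fingers, y is the line along which they close (so a half turn about z gives the same grasp; the last joint's range is limited). The gripper opens to 85 mm and grips with 20 to 120 N. Pads are 22 mm wide; open, the fingers measure 114 mm over their backs; the gripper's body (76 mm by 85 mm) begins 54 mm behind the grasp point. The pads swing forward as they close: fully open they stand 13 mm farther back than shut.
Start: joints at [1.009, 0.313, 0.046, 1.304, 0, 1.431], TCP at [0.235, 0.525, 0.204] pointing down, gripper open.
Joint ranges: [-2.76, 2.76], [-0.86, 1.69], [-1.03, 1.26], [-2.2, 2.34], [-1.47, 1.5], [-3.14, 3.14]. Speed limits (rad/s): [2.57, 2.57, 3.14, 3.14, 3.14, 3.14].

## Interface

Orientations are given as a unit quaternion [w, x, y, z].
In Python, from workcell import * gives the robot as it stands. The module is installed in compiled form; this text tells all that it offers.
- The arm moves only by the tool jog_arm, never from a script. Its argument "moves" is a list of rows, each an object with "fingers": the closure, from 0 (fully open) to 1 (shut); "slide": the shift along the tool's x, y, z in mm, a list of three; "angular": the turn, a rotation vector about the tool's x, y, z in degrees, a list of three. A call has 1 to 10 rows; each row is the pose to reach, as a shift and turn from the pose commanded when the call began, along the tool's axes at that moment; what a row does not reach only later rows make up. A row lasts 1/12 s, in which the tool goes at most 41.7 mm and 7.16 degrees, less where a joint would pass 70% of its speed; a pose out of reach is approached as far as the arm can. A call with a gripper value outside its range is refused whole. The fingers move at their own pace and stop on an object; "squeeze" is the grip in N (left out, the last holds). Time passes only in rows, so rows that repeat a pose let the fingers close. It gives the time, the measured TCP pose, the force, the opening and the grip force at its end, in the units of the state.
- get_state(): the state, without advancing time (a new reading comes with each control period).
- read_camera(name): name is "scene" or "top" or "wrist"; returns a dict with "color" (480x640x3 uint8, red, green, blue), "fovy" (degrees; the focal length in pixels is half the picture's height over the tangent of half this angle, whatever the lens; pixels are square), "cx", "cy" (the principal point, pixels), "world_from_camera" (4x4, takes a point from camera to world coordinates); the wrist camera has in their place "tool_from_camera" (4x4, takes a point from camera to tool coordinates, whose origin is the TCP and whose axes are the flange's). Camera axes: x right, y down, z forward; pixel columns grow to the right and rows downward; lengths in m; the calibration is good to about 2 mm. The wrist camera is an equidistant fisheye: a pixel r from the principal point sees the ray r / f radians off the axis. A picture is of the moment at which its call begins: read the wrist's pose just before it. There is no depth.
- hand_in(): hands the job in; it is judged then, once.
Trained networks look in a picture, given as the dict that the camera call returned (one of the last four; its "shot" number tells which), for a name from the list of things; names that differ only in an ending like _2 or _b are one class to them, and where a whole thing is asked for, a point or a joint stands for the part that bears it (a point fixed in the world has none). Each returns a list of dicts, best first, with "p" (0 to 1); they miss things now and then, are a little off and sometimes report something else, mostly with a low value. They report only what shows in the picture. A call takes as long as a camera call.
- look_for(target, picture): "point" ([column, row] in pixels, amid what is visible of it).
- tip_of(target, picture): "point" ([column, row] in pixels: a listed point, or the origin of a listed thing).
The state is a dict: "clock": time; "joint_pos": joint angles; "qvel": joint speeds; "tau": joint torques, N m; "tcp_pos": TCP position; "orientation": TCP orientation; "wrist_force": force on the tool from outside, world axes, zero at the start; "ft_torque": the same for the moment, N m; "finger_gap": finger opening in m; "grip_force": force on a finger pad.
Only numpy, scipy, OpenCV 4.12 (cv2) and the standard library are available. Lean on these libraries where they do the work, as an engineer would, in place of code of your own. Each camera call takes 0.05 s, during which the arm holds its last target. There are 200 camera calls.

## Working session

There is one attempt and no reset: what is moved stays moved. The work goes in short steps, Python scripts to look and compute and a tool call to move; the robot and the scene stay as the last step left them, time stands still between calls to the robot, and variables do not carry over. Pictures are saved under pics/ and viewed, at most 14 in all, crops included, and the job is handed in when it is done.

Besides the shell and the picture viewer there is one more tool, called as name(argument=value, ...) on one line, values as JSON. jog_arm: Moves the arm, as the interface text tells. Its arguments: {"type":"object","properties":{"moves":{"type":"array","items":{"type":"object","properties":{"fingers":{"type":"number"},"slide":{"type":"array","items":{"type":"number"}},"angular":{"type":"array","items":{"type":"number"}}}}},"squeeze":{"type":"number"}},"required":["moves"]}

```bash
mkdir -p pics; cat > h.py <<'E'
from workcell import *
import numpy as np, cv2
from scipy.spatial.transform import Rotation as R
def ray(p,im,T):
    f=im["color"].shape[0]/2/np.tan(np.radians(im["fovy"]/2))
    d=np.array([(p[0]-im["cx"])/f,(p[1]-im["cy"])/f,1.0])
    return T[:3,3],T[:3,:3]@d
def wray(p,im,s):
    f=im["color"].shape[0]/2/np.tan(np.radians(im["fovy"]/2))
    v=np.array([p[0]-im["cx"],p[1]-im["cy"]]);r=np.linalg.norm(v)+1e-9;a=r/f
    d=np.r_[np.sin(a)*v/r,np.cos(a)]
    T=np.array(im["tool_from_camera"]);q=s["orientation"]
    Rw=R.from_quat([q[1],q[2],q[3],q[0]]).as_matrix()
    return np.array(s["tcp_pos"])+Rw@T[:3,3],Rw@T[:3,:3]@d
def hit(o,d,z): return o+d*(z-o[2])/d[2]
def save(im,n): cv2.imwrite("pics/"+n+".png",im["color"][:,:,::-1])
E
cat > a.py <<'E'
from h import *
s=get_state();print(s)
names=["weight_500","weight_200","weight_100","weight_50","pocket_500","pocket_200","pocket_100","pocket_50","case","lid"]
for c in ["top","scene"]:
    im=read_camera(c);save(im,c+"0");T=np.array(im["world_from_camera"]);print(c,im["fovy"],T[:3,3])
    for n in names:
        z=0.006 if "pocket" in n else 0
        for k in tip_of(n,im)[:2]: print(n,np.round(k["point"],1),round(k["p"],2),np.round(hit(*ray(k["point"],im,T),z),4))
E
python3 a.py
```

```text
{'clock': 0.0, 'joint_pos': array([1.00940671e+00, 3.14008394e-01, 4.49273041e-02, 1.30359413e+00,
       1.74686450e-05, 1.43115002e+00]), 'qvel': array([-0.00082802, -0.0001385 , -0.00040307, -0.00038184, -0.00258129,
       -0.00035759]), 'tau': array([-1.29511362e-03, -4.80633116e+01,  2.98530811e+01,  1.95570441e-02,
       -3.32066011e-04,  2.16820524e-05]), 'tcp_pos': array([0.23509111, 0.52410502, 0.20308325]), 'orientation': array([-3.30795106e-04,  2.09312243e-01,  9.77848405e-01, -8.79326067e-04]), 'wrist_force': array([-0.14261768, -0.36065032,  0.6426226 ]), 'ft_torque': array([-0.02022194, -0.00863499,  0.00990587]), 'grip_force': 0.0, 'finger_gap': 0.08513333205823494}
top 44.67821954850499 [ 4.72934206e-01 -8.06579691e-04  1.11800759e+00]
weight_500 [312.8 254.9] 0.86 [0.4953 0.0374 0.    ]
weight_500 [356.2 272.1] 0.72 [ 0.464  -0.0461  0.    ]
weight_200 [312.8 254.9] 0.86 [0.4953 0.0374 0.    ]
weight_200 [356.2 272.1] 0.72 [ 0.464  -0.0461  0.    ]
weight_100 [312.8 254.9] 0.86 [0.4953 0.0374 0.    ]
weight_100 [356.2 272.1] 0.72 [ 0.464  -0.0461  0.    ]
weight_5
[... 1058 characters left out ...]
.67 [ 0.4649 -0.0495  0.    ]
weight_50 [328.1 249.6] 0.7 [0.5048 0.0398 0.    ]
weight_50 [299.5 231.3] 0.67 [ 0.4649 -0.0495  0.    ]
pocket_500 [442.8 298.2] 0.69 [0.5733 0.3244 0.006 ]
pocket_500 [449.7 255.7] 0.67 [0.4344 0.3241 0.006 ]
pocket_200 [442.8 298.2] 0.69 [0.5733 0.3244 0.006 ]
pocket_200 [449.7 255.7] 0.67 [0.4344 0.3241 0.006 ]
pocket_100 [442.8 298.2] 0.69 [0.5733 0.3244 0.006 ]
pocket_100 [449.7 255.7] 0.67 [0.4344 0.3241 0.006 ]
pocket_50 [442.8 298.2] 0.69 [0.5733 0.3244 0.006 ]
pocket_50 [449.7 255.7] 0.67 [0.4344 0.3241 0.006 ]
case [444.2 277.8] 0.83 [ 0.5054  0.3206 -0.    ]
lid [192.4 222.4] 0.69 [ 0.5244 -0.3252  0.    ]
lid [329. 249.] 0.56 [0.502  0.0412 0.    ]
```

View pics/top0.png

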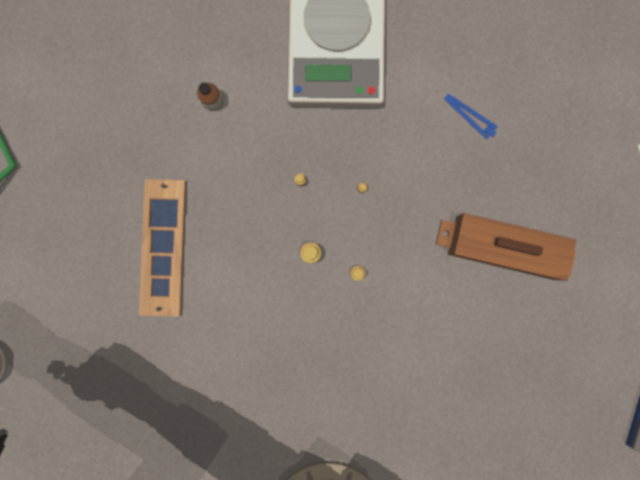

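View pics/scene0.png

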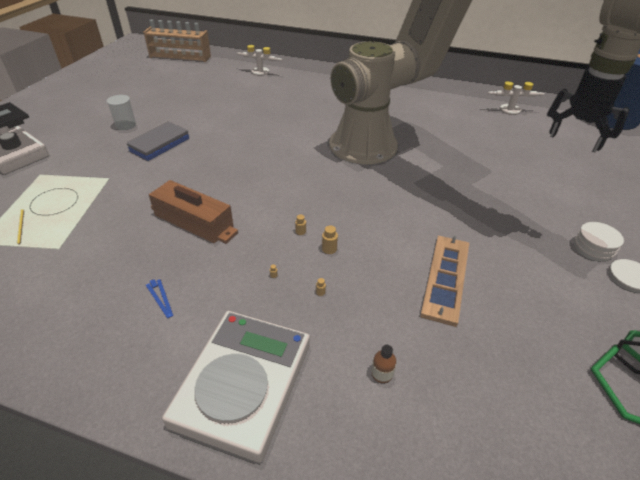

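The top view shows the case centred near (163,248), with its largest pocket at (164,213) and smallest at (160,288). The weights are at (311,253) for the 500, (358,273) for the 200, (300,179) for the 100 and (363,187) for the 50. The lid's grip bar is at (518,246). The scene view agrees and shows everything standing upright.

```bash
cat > m.py <<'E'
from h import *
im=read_camera("top");T=np.array(im["world_from_camera"]);bgr=im["color"][:,:,::-1].copy()
hsv=cv2.cvtColor(bgr,cv2.COLOR_BGR2HSV)
def blobs(mask,amin):
    n,l,st,c=cv2.connectedComponentsWithStats(mask.astype(np.uint8))
    return [(st[i,4],c[i],l==i) for i in range(1,n) if st[i,4]>=amin]
gold=(hsv[...,0]>18)&(hsv[...,0]<32)&(hsv[...,1]>110)&(hsv[...,2]>100)
for a,c,_ in sorted(blobs(gold,15),key=lambda b:-b[0])[:6]:
    print("gold",a,np.round(c,1),[np.round(hit(*ray(c,im,T),z)[:2],4) for z in (.036,.028,.022,.017)])
blue=(hsv[...,0]>100)&(hsv[...,0]<130)&(hsv[...,1]>80)
for a,c,_ in blobs(blue,100): 
    if c[0]<200: print("blue",a,np.round(c,1),np.round(hit(*ray(c,im,T),.008)[:2],4))
sub=np.zeros(gold.shape,bool);sub[225:265,480:560]=1
for a,c,m in blobs(sub&(hsv[...,2]<85)&(hsv[...,1]>30),40):
    p=np.argwhere(m)[:,::-1];w=np.array([hit(*ray(q,im,T),.096)[:2] for q in p])
    r=cv2.minAreaRect((w*1000).astype(np.float32));print("bar",a,np.round(c,1),r)
    u,sv,vt=np.linalg.svd(w-w.mean(0));print(w.mean(0),np.degrees(np.arctan2(vt[0,1],vt[0,0])))
sub=np.zeros(gold.shape,bool);sub[150:340,120:200]=1
for z in [(.014)]:
    m=sub&(((hsv[...,1]>90)&(hsv[...,0]<25))|blue)
    a,c,m=max(blobs(m,500),key=lambda b:b[0]);p=np.argwhere(m)[:,::-1]
    w=np.array([hit(*ray(q,im,T),z)[:2]*1000 for q in p],np.float32);print("case",cv2.minAreaRect(w))
E
python3 m.py
```

```text
gold 312 [310.5 252.5] [array([0.499 , 0.0406]), array([0.4991, 0.0409]), array([0.4993, 0.0411]), array([0.4994, 0.0413])]
gold 151 [357.5 273. ] [array([ 0.4627, -0.0472]), array([ 0.4626, -0.0475]), array([ 0.4626, -0.0478]), array([ 0.4625, -0.048 ])]
gold 95 [299.8 179.1] [array([0.6356, 0.0631]), array([0.6368, 0.0636]), array([0.6377, 0.064 ]), array([0.6385, 0.0643])]
gold 56 [362.2 187.2] [array([ 0.6222, -0.0535]), array([ 0.6233, -0.0539]), array([ 0.6241, -0.0541]), array([ 0.6248, -0.0544])]
bar 73 [510.  246.6] ((510.13397216796875, -317.913330078125), (74.7620849609375, 12.69954776763916), 68.15457153320312)
[ 0.51394902 -0.30965926] 72.80083644270898
case ((504.923828125, 322.8551940917969), (77.1095199584961, 256.6131591796875), 89.59097290039062)
```

jog_arm(moves=[{"fingers":0,"slide":[-35,-8,-5],"angular":[0,0,-5]},{"fingers":0,"slide":[-73,-16,-10],"angular":[0,0,-10]},{"fingers":0,"slide":[-110,-24,-15],"angular":[0,0,-15]},{"fingers":0,"slide":[-150,-32,-20],"angular":[0,0,-20]},{"fingers":0,"slide":[-190,-42,-30],"angular":[0,0,-24.2]},{"fingers":0,"slide":[-229,-50,-30],"angular":[0,0,-24.2]},{"fingers":0,"slide":[-268,-60,-30],"angular":[0,0,-24.2]},{"fingers":0,"slide":[-305,-68,-30],"angular":[0,0,-24.2]},{"fingers":0,"slide":[-328,-73,-30],"angular":[0,0,-24.2]},{"fingers":0,"slide":[-328,-73,-30],"angular":[0,0,-24.2]}])

```text
clock: 1.98
tcp_pos: [0.5088, 0.3205, 0.2334]
orientation: [0.001, 0.003, 1.0, -0.0]
wrist_force: [-0.3, -0.6, -0.6]
finger_gap: 0.0852
grip_force: 0.0
```

```bash
cat > w.py <<'E'
import sys
from h import *
s=get_state();im=read_camera("wrist");save(im,sys.argv[1])
print({k:np.round(s[k],4) for k in ("clock","tcp_pos","orientation","joint_pos","wrist_force","finger_gap","grip_force")},im["fovy"],im["cx"],im["cy"],np.round(im["tool_from_camera"],4).tolist())
for a in sys.argv[2:]:
    n,z=a.split(":")
    for k in tip_of(n,im)[:4]: print(n,np.round(k["point"],1),round(k["p"],2),np.round(hit(*wray(k["point"],im,s),float(z)),4))
E
python3 w.py w1 case:0 pocket_500:.006
```

```text
{'clock': np.float64(1.9833), 'tcp_pos': array([0.5088, 0.3205, 0.2334]), 'orientation': array([ 6.0e-04,  2.6e-03,  1.0e+00, -4.0e-04]), 'joint_pos': array([ 4.2940e-01,  3.6020e-01,  1.8400e-01,  1.3938e+00, -1.3000e-03,
        4.3450e-01]), 'wrist_force': array([-0.3122, -0.5654, -0.57  ]), 'finger_gap': np.float64(0.0852), 'grip_force': np.float64(0.0)} 65.70646984690485 321.7516121501016 238.39020066765292 [[-0.0001, -0.9538, -0.3006, 0.0766], [1.0, -0.0002, 0.0001, -0.0003], [-0.0002, -0.3006, 0.9538, -0.1693], [0.0, 0.0, 0.0, 1.0]]
case [327.8 193.4] 0.81 [0.5076 0.3267 0.    ]
pocket_500 [324.4 203.7] 0.89 [0.5179 0.3229 0.006 ]
pocket_500 [324.5 159.2] 0.84 [0.4692 0.3232 0.006 ]
pocket_500 [325.9 245.7] 0.58 [0.5662 0.3244 0.006 ]
pocket_500 [128.6 297.5] 0.4 [0.638  0.0647 0.006 ]
```

View pics/w1.png

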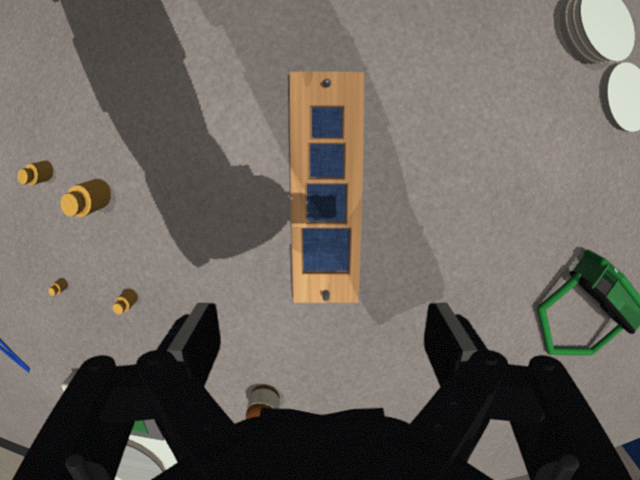

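The wrist view shows the whole case, running almost straight down the image. The pins are at (325,83) and (325,295), and the pockets run from (328,122), the smallest, to (327,250), the largest.

```bash
cat > c.py <<'E'
from h import *
s=get_state();im=read_camera("wrist")
hsv=cv2.cvtColor(im["color"],cv2.COLOR_RGB2HSV)
m=(hsv[...,1]>70)&(hsv[...,2]>60);m[:, :270]=0;m[:,385:]=0;m[310:]=0;m[:60]=0
n,l,st,c=cv2.connectedComponentsWithStats(cv2.morphologyEx(m.astype(np.uint8),cv2.MORPH_CLOSE,np.ones((9,9))))
i=1+np.argmax(st[1:,4]);print(st[i])
cnt,_=cv2.findContours((l==i).astype(np.uint8),cv2.RETR_EXTERNAL,cv2.CHAIN_APPROX_NONE);p=cnt[0][:,0]
w=np.array([hit(*wray(q,im,s),.014)[:2]*1000 for q in p],np.float32);print(cv2.minAreaRect(w))
for y in (120,160,200,250):
    e=p[abs(p[:,1]-y)<=1];print(y,e[:,0].min(),e[:,0].max())
    L,Rr=[hit(*wray(q,im,s),.014) for q in (e[e[:,0].argmin()],e[e[:,0].argmax()])];print(np.round(L,4),np.round(Rr,4),np.round((L+Rr)/2,4))
for q,z in (((325,83),.036),((325,295),.036),((328,122),.008),((327,160),.008),((327,203),.008),((327,250),.008),((84,202),.03),((35,173),.025),((125,301),.02),((58,287),.015)): print(q,np.round(hit(*wray(q,im,s),z),4))
E
python3 c.py
```

```text
[  286    76    76   231 16028]
((505.0858459472656, 324.266357421875), (77.08417510986328, 258.2923278808594), 89.5084457397461)
120 286 360
[0.4211 0.2866 0.014 ] [0.4232 0.363  0.014 ] [0.4221 0.3248 0.014 ]
160 286 359
[0.4632 0.2861 0.014 ] [0.4653 0.3625 0.014 ] [0.4643 0.3243 0.014 ]
200 287 358
[0.5062 0.2864 0.014 ] [0.5084 0.3623 0.014 ] [0.5073 0.3243 0.014 ]
250 288 356
[0.5627 0.286  0.014 ] [0.565  0.3616 0.014 ] [0.5638 0.3238 0.014 ]
(325, 83) [0.3861 0.3267 0.036 ]
(325, 295) [0.6085 0.327  0.036 ]
(328, 122) [0.4246 0.3301 0.008 ]
(327, 160) [0.4651 0.3291 0.008 ]
(327, 203) [0.5119 0.3292 0.008 ]
(327, 250) [0.5659 0.3294 0.008 ]
(84, 202) [0.5    0.0415 0.03  ]
(35, 173) [ 0.4595 -0.0417  0.025 ]
(125, 301) [0.6326 0.071  0.02  ]
(58, 287) [ 0.6215 -0.0471  0.015 ]
```

jog_arm(moves=[{"fingers":0,"slide":[1,-40,0]},{"fingers":0,"slide":[2,-80,0]},{"fingers":0,"slide":[4,-120,0]},{"fingers":0,"slide":[5,-160,0]},{"fingers":0,"slide":[6,-200,0]},{"fingers":0,"slide":[7,-240,15]},{"fingers":0,"slide":[8,-270,45]},{"fingers":0,"slide":[8,-280,80]},{"fingers":0,"slide":[8,-280,115]},{"fingers":0,"slide":[8,-280,130]}])

```text
schema error: expected keys fingers, slide, angular
```

```bash
python3 w.py w2 weight_500:0
```

```text
{'clock': np.float64(2.1833), 'tcp_pos': array([0.504 , 0.3242, 0.234 ]), 'orientation': array([-3.e-04, -6.e-04,  1.e+00,  1.e-04]), 'joint_pos': array([4.3740e-01, 3.5700e-01, 1.8090e-01, 1.3952e+00, 4.0000e-04,
       4.3630e-01]), 'wrist_force': array([-0.0356,  1.1141, -0.3837]), 'finger_gap': np.float64(0.0857), 'grip_force': np.float64(0.0)} 65.70646984690485 321.7516121501016 238.39020066765292 [[-0.0001, -0.9538, -0.3006, 0.0766], [1.0, -0.0002, 0.0001, -0.0003], [-0.0002, -0.3006, 0.9538, -0.1693], [0.0, 0.0, 0.0, 1.0]]
weight_500 [128.8 301.3] 0.87 [0.6433 0.0645 0.    ]
weight_500 [ 94.9 192.9] 0.7 [0.4947 0.0392 0.    ]
weight_500 [ 42.4 172.2] 0.63 [ 0.4617 -0.0504  0.    ]
weight_500 [ 59.7 286.1] 0.52 [ 0.6274 -0.0568  0.    ]
```

View pics/w2.png

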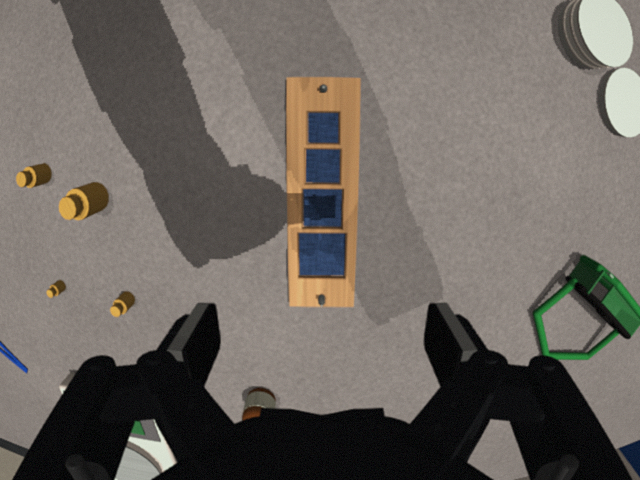

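The image shows the arm has now settled. The move was refused because a row left out a required key, so I'm resending it. I'm also redoing the case measurement with the settled picture: pins at (322,89) and (321,299).

```bash
sed -i 's/^for q,z in .*: print/for q,z in (((322,89),.034),((321,299),.034),((324,128),.008),((323.5,166),.008),((323,208.5),.008),((322.5,255),.008),((82,205),.03),((33,177),.025),((122,304),.02),((55,290),.015)): print/' c.py; python3 c.py
```

```text
[  285    77    76   231 15960]
((505.3591613769531, 324.0800476074219), (77.21047973632812, 258.7168273925781), 89.5407485961914)
120 285 359
[0.4206 0.2864 0.014 ] [0.4225 0.3629 0.014 ] [0.4215 0.3246 0.014 ]
160 285 358
[0.4627 0.2859 0.014 ] [0.4647 0.3624 0.014 ] [0.4637 0.3242 0.014 ]
200 286 357
[0.5057 0.2863 0.014 ] [0.5077 0.3623 0.014 ] [0.5067 0.3243 0.014 ]
250 287 355
[0.5623 0.286  0.014 ] [0.5645 0.3617 0.014 ] [0.5634 0.3239 0.014 ]
(322, 89) [0.3913 0.3245 0.034 ]
(321, 299) [0.614  0.3239 0.034 ]
(324, 128) [0.4304 0.3267 0.008 ]
(323.5, 166) [0.471  0.3263 0.008 ]
(323, 208.5) [0.5176 0.3259 0.008 ]
(322.5, 255) [0.5715 0.3255 0.008 ]
(82, 205) [0.5037 0.0384 0.03  ]
(33, 177) [ 0.4646 -0.0459  0.025 ]
(122, 304) [0.6376 0.0662 0.02  ]
(55, 290) [ 0.6272 -0.054   0.015 ]
```

jog_arm(moves=[{"fingers":0,"slide":[1,-40,0],"angular":[0,0,0]},{"fingers":0,"slide":[2,-80,0],"angular":[0,0,0]},{"fingers":0,"slide":[3,-120,0],"angular":[0,0,0]},{"fingers":0,"slide":[4,-160,0],"angular":[0,0,0]},{"fingers":0,"slide":[5,-200,0],"angular":[0,0,0]},{"fingers":0,"slide":[5,-240,15],"angular":[0,0,0]},{"fingers":0,"slide":[5,-270,45],"angular":[0,0,0]},{"fingers":0,"slide":[5,-283,75],"angular":[0,0,0]},{"fingers":0,"slide":[5,-283,100],"angular":[0,0,0]},{"fingers":0,"slide":[5,-283,100],"angular":[0,0,0]}])

```text
clock: 3.17
tcp_pos: [0.4959, 0.0407, 0.1295]
orientation: [-0.004, 0.0, 1.0, 0.0]
wrist_force: [-1.0, 0.3, -0.6]
finger_gap: 0.0856
grip_force: 0.0
```

```bash
sleep 0; python3 w.py w3 weight_500:0; python3 w.py w3 weight_500:0
```

```text
{'clock': np.float64(3.1667), 'tcp_pos': array([0.4959, 0.0407, 0.1295]), 'orientation': array([-4.e-03,  2.e-04,  1.e+00,  4.e-04]), 'joint_pos': array([-7.9600e-02,  2.0820e-01, -2.8000e-01,  1.0907e+00,  2.0000e-04,
       -7.9300e-02]), 'wrist_force': array([-1.0011,  0.28  , -0.644 ]), 'finger_gap': np.float64(0.0856), 'grip_force': np.float64(0.0)} 65.70646984690485 321.7516121501016 238.39020066765292 [[-0.0001, -0.9538, -0.3006, 0.0766], [1.0, -0.0002, 0.0001, -0.0003], [-0.0002, -0.3006, 0.9538, -0.1693], [0.0, 0.0, 0.0, 1.0]]
weight_500 [320.1 221.7] 0.9 [0.4979 0.0392 0.    ]
weight_500 [216.9 177.7] 0.74 [ 0.4597 -0.0465  0.    ]
weight_500 [344.4 364.3] 0.73 [0.642  0.0628 0.    ]
weight_500 [226.8 348.8] 0.72 [ 0.6258 -0.0528  0.    ]
{'clock': np.float64(3.2667), 'tcp_pos': array([0.4991, 0.0415, 0.1341]), 'orientation': array([-8.e-04, -8.e-04,  1.e+00,  2.e-04]), 'joint_pos': array([-7.7600e-02,  2.0560e-01, -2.7160e-01,  1.0952e+00,  2.0000e-04,
       -7.9300e-02]), 'wrist_force': array([-0.2923,  0.8555,  0.3518]), 'finger_gap': np.float64(0.0851), 'grip_force': np.float64(0.0)} 65.70646984690485 321.7516121501016 238.39020066765292 [[-0.0001, -0.9538, -0.3006, 0.0766], [1.0, -0.0002, 0.0001, -0.0003], [-0.0002, -0.3006, 0.9538, -0.1693], [0.0, 0.0, 0.0, 1.0]]
weight_500 [214.4 173.3] 0.9 [ 0.4606 -0.0491  0.    ]
weight_500 [226.9 340.9] 0.62 [ 0.6241 -0.0522  0.    ]
weight_500 [316.9 217.2] 0.58 [0.4992 0.0372 0.    ]
weight_500 [342.8 354.6] 0.57 [0.6379 0.0623 0.    ]
```

View pics/w3.png

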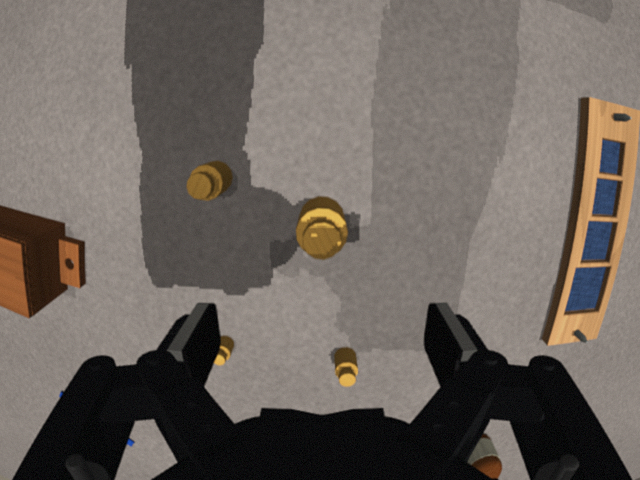

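The weight 500 sits centred between the fingers at (322,230), with the 200 at (206,182), the 100 at (346,365) and the 50 at (223,350). I'll descend and grip.

jog_arm(moves=[{"fingers":0,"slide":[0,-1,35],"angular":[0,0,0]},{"fingers":0,"slide":[0,-1,70],"angular":[0,0,0]},{"fingers":0,"slide":[0,-1,95],"angular":[0,0,0]},{"fingers":0,"slide":[0,-1,108],"angular":[0,0,0]},{"fingers":0.3,"slide":[0,-1,108],"angular":[0,0,0]},{"fingers":0.4,"slide":[0,-1,108],"angular":[0,0,0]},{"fingers":0.5,"slide":[0,-1,108],"angular":[0,0,0]},{"fingers":0.6,"slide":[0,-1,108],"angular":[0,0,0]},{"fingers":0.7,"slide":[0,-1,108],"angular":[0,0,0]},{"fingers":0.7,"slide":[0,-1,108],"angular":[0,0,0]}], squeeze=40)

```text
clock: 4.2
tcp_pos: [0.5017, 0.04, 0.0277]
orientation: [0.002, -0.0, 1.0, 0.0]
wrist_force: [0.0, 2.9, 5.9]
finger_gap: 0.0262
grip_force: 15.0
```

```bash
python3 w.py w4
```

```text
{'clock': np.float64(4.2), 'tcp_pos': array([0.5017, 0.04  , 0.0277]), 'orientation': array([ 1.9e-03, -5.0e-04,  1.0e+00,  3.0e-04]), 'joint_pos': array([-0.0806,  0.3008, -0.4322,  0.8341,  0.0009, -0.0815]), 'wrist_force': array([0.0489, 2.8808, 5.8758]), 'finger_gap': np.float64(0.0262), 'grip_force': np.float64(15.0305)} 65.70646984690485 321.7516121501016 238.39020066765292 [[-0.0001, -0.9538, -0.3006, 0.0766], [1.0, -0.0002, 0.0001, -0.0003], [-0.0002, -0.3006, 0.9538, -0.1693], [0.0, 0.0, 0.0, 1.0]]
```

View pics/w4.png

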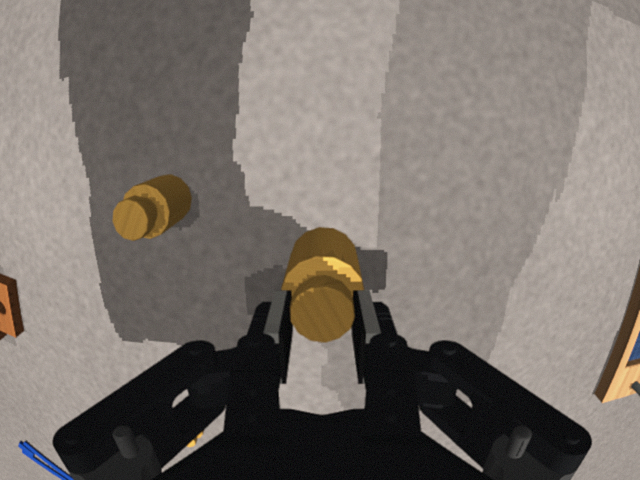

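The knob is at (323,308), between pads that seem to be closed at knob width. I'll work out where the weight stands relative to the pads.

```bash
cat > p.py <<'E'
from h import *
s=get_state();im=read_camera("wrist");print(s["clock"],s["finger_gap"],s["grip_force"],s["tcp_pos"])
f=240/np.tan(np.radians(im["fovy"]/2));T=np.array(im["tool_from_camera"])
def proj(pt): # tool coords
    c=T[:3,:3].T@(np.array(pt)-T[:3,3]);r=np.hypot(c[0],c[1]);a=np.arctan2(r,c[2])
    return np.round([im["cx"]+f*a*c[0]/r,im["cy"]+f*a*c[1]/r])
for z in (.011,.0,-.008,-.02,-.03): print("pad z",z,proj([0.011,.013,z]),proj([-0.011,.013,z]),proj([0.011,-.013,z]))
print("knobtop",hit(*wray((323,308),im,s),.066),hit(*wray((323,308),im,s),.057))
print("bottom front",hit(*wray((324,229),im,s),0))
save(im,"x")
E
python3 p.py
```

```text
4.25 0.026144442528292313 15.047227237082552 [0.50170513 0.04004299 0.02771796]
pad z 0.011 [347. 255.] [346. 293.] [297. 255.]
pad z 0.0 [349. 262.] [348. 302.] [296. 262.]
pad z -0.008 [350. 268.] [349. 310.] [295. 268.]
pad z -0.02 [352. 279.] [350. 322.] [293. 279.]
pad z -0.03 [354. 288.] [352. 333.] [291. 288.]
knobtop [0.49526837 0.04024591 0.066     ] [0.50014219 0.04029034 0.057     ]
bottom front [0.48184971 0.04103115 0.        ]
```

```bash
cat >> p.py <<'E'
for z in (.011,-.002,-.02,-.03,-.04): print("open z",z,proj([0.011,.0425,z]),proj([-0.011,.0425,z]))
for r,z in ((19,.0),(19,.047),(13.5,.057),(13.5,.066)):
    q=[np.array([s["tcp_pos"][0]-0.5005,0,s["tcp_pos"][2]-z])+np.array(v)*r/1000 for v in ((1,0,0),(0,1,0),(0,-1,0),(-1,0,0))];print(z,[proj(v) for v in q])
cv2.imwrite("pics/crop.png",cv2.resize(im["color"][210:410,230:430,::-1],(600,600),interpolation=cv2.INTER_CUBIC))
E
python3 p.py
```

```text
4.3 0.02630996465825008 15.046963122440502 [0.50170853 0.04000261 0.02772432]
pad z 0.011 [347. 255.] [346. 293.] [297. 255.]
pad z 0.0 [349. 262.] [348. 302.] [296. 262.]
pad z -0.008 [350. 268.] [349. 310.] [295. 268.]
pad z -0.02 [352. 279.] [350. 322.] [293. 279.]
pad z -0.03 [354. 288.] [352. 333.] [291. 288.]
knobtop [0.49527393 0.0402067  0.066     ] [0.50014811 0.04025071 0.057     ]
bottom front [0.48185567 0.04099109 0.        ]
open z 0.011 [403. 254.] [400. 292.]
open z -0.002 [409. 263.] [405. 303.]
open z -0.02 [417. 278.] [413. 320.]
open z -0.03 [423. 287.] [417. 331.]
open z -0.04 [429. 298.] [422. 344.]
0.0 [array([322., 229.]), array([356., 261.]), array([289., 261.]), array([322., 291.])]
0.047 [array([322., 259.]), array([364., 298.]), array([280., 298.]), array([322., 334.])]
0.057 [array([322., 280.]), array([354., 308.]), array([291., 308.]), array([322., 335.])]
0.066 [array([322., 289.]), array([356., 319.]), array([289., 319.]), array([322., 346.])]
```

View pics/crop.png

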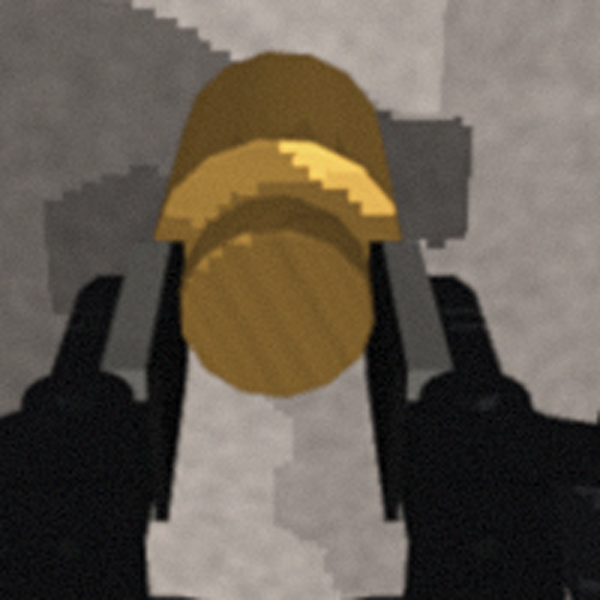

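The pads ended up on the knob, with a 26 mm gap and some upward force, so the tips must stand higher above the TCP than I assumed. I'll open, go lower under guard and close again.

jog_arm(moves=[{"fingers":0.5,"slide":[0,0,0],"angular":[0,0,0]},{"fingers":0.3,"slide":[0,0,0],"angular":[0,0,0]},{"fingers":0.2,"slide":[2,0,4],"angular":[0,0,0]},{"fingers":0.2,"slide":[2,0,9],"angular":[0,0,0]},{"fingers":0.2,"slide":[2,0,14],"angular":[0,0,0]},{"fingers":0.2,"slide":[2,0,14],"angular":[0,0,0]}])

```text
clock: 4.85
tcp_pos: [0.4967, 0.0398, 0.0105]
orientation: [-0.001, -0.0, 1.0, 0.0]
wrist_force: [-0.0, -0.4, -0.5]
finger_gap: 0.0683
grip_force: 0.0
```

```bash
python3 - <<'E'
from h import *
im=read_camera("scene");s=get_state();print(s["tcp_pos"],s["finger_gap"],s["wrist_force"])
T=np.array(im["world_from_camera"]);f=240/np.tan(np.radians(im["fovy"]/2))
def pr(p):
    c=T[:3,:3].T@(np.array(p)-T[:3,3]);return np.round([im["cx"]+f*c[0]/c[2],im["cy"]+f*c[1]/c[2]])
t=s["tcp_pos"];print(pr(t),[ (dz,((pr(t+[0,s["finger_gap"]/2,dz])-[250,170])*4).tolist()) for dz in (-.011,0,.02,.03,.04)])
cv2.imwrite("pics/sc.png",cv2.resize(im["color"][170:300,250:400,::-1],(600,520),interpolation=cv2.INTER_CUBIC))
E
```

```text
[0.49695242 0.03977365 0.01093405] 0.06855367614921826 [-0.46947159 -0.22279706 -0.23796903]
[329. 244.] [(-0.011, [368.0, 324.0]), (0, [372.0, 312.0]), (0.02, [372.0, 288.0]), (0.03, [372.0, 272.0]), (0.04, [376.0, 260.0])]
```

View pics/sc.png

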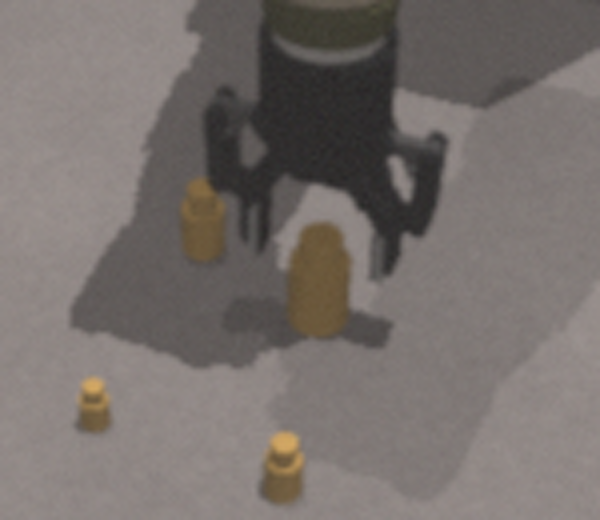

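The scene crop shows the fingertip at (383,275). It projects to about 28 mm above the TCP, so the tips lie behind the TCP rather than ahead of it. I'll go down another 11 mm and close on the body.

jog_arm(moves=[{"fingers":0.2,"slide":[-3,0,4],"angular":[0,0,0]},{"fingers":0.2,"slide":[-3,0,8],"angular":[0,0,0]},{"fingers":0.2,"slide":[-3,0,11],"angular":[0,0,0]},{"fingers":0.35,"slide":[-3,0,11],"angular":[0,0,0]},{"fingers":0.5,"slide":[-3,0,11],"angular":[0,0,0]},{"fingers":0.65,"slide":[-3,0,11],"angular":[0,0,0]},{"fingers":0.8,"slide":[-3,0,11],"angular":[0,0,0]},{"fingers":0.8,"slide":[-3,0,11],"angular":[0,0,0]}], squeeze=40)

```text
clock: 5.57
tcp_pos: [0.501, 0.04, 0.0012]
orientation: [0.0, -0.0, 1.0, 0.0]
wrist_force: [-0.3, 1.7, 2.2]
finger_gap: 0.0354
grip_force: 40.2
```

jog_arm(moves=[{"fingers":0.8,"slide":[0,0,-4],"angular":[0,0,0]},{"fingers":0.8,"slide":[0,0,-14],"angular":[0,0,0]},{"fingers":0.8,"slide":[0,0,-32],"angular":[0,0,0]},{"fingers":0.8,"slide":[0,0,-52],"angular":[0,0,0]},{"fingers":0.8,"slide":[0,6,-70],"angular":[0,0,0]},{"fingers":0.8,"slide":[-5,20,-80],"angular":[0,0,0]},{"fingers":0.8,"slide":[-12,44,-80],"angular":[0,0,0]},{"fingers":0.8,"slide":[-20,74,-80],"angular":[0,0,0]},{"fingers":0.8,"slide":[-28,106,-80],"angular":[0,0,0]},{"fingers":0.8,"slide":[-36,138,-80],"angular":[0,0,0]}])

```text
clock: 6.4
tcp_pos: [0.5369, 0.1787, 0.0815]
orientation: [-0.0, 0.0, 1.0, -0.0]
wrist_force: [0.9, -0.2, -4.1]
finger_gap: 0.0354
grip_force: 40.9
```

```bash
python3 w.py w5; python3 w.py w5
```

```text
{'clock': np.float64(6.4), 'tcp_pos': array([0.5369, 0.1787, 0.0815]), 'orientation': array([-0.e+00,  3.e-04,  1.e+00, -2.e-04]), 'joint_pos': array([ 1.7960e-01,  3.6070e-01, -1.9500e-01,  1.0152e+00, -3.0000e-04,
        1.8010e-01]), 'wrist_force': array([ 0.94  , -0.237 , -4.0889]), 'finger_gap': np.float64(0.0354), 'grip_force': np.float64(40.8799)} 65.70646984690485 321.7516121501016 238.39020066765292 [[-0.0001, -0.9538, -0.3006, 0.0766], [1.0, -0.0002, 0.0001, -0.0003], [-0.0002, -0.3006, 0.9538, -0.1693], [0.0, 0.0, 0.0, 1.0]]
{'clock': np.float64(6.45), 'tcp_pos': array([0.5388, 0.1848, 0.0817]), 'orientation': array([ 0.0013, -0.0021,  1.    ,  0.0027]), 'joint_pos': array([ 0.1867,  0.3638, -0.19  ,  1.0134,  0.0049,  0.1826]), 'wrist_force': array([ 4.6327,  6.4449, -4.6835]), 'finger_gap': np.float64(0.0357), 'grip_force': np.float64(41.2717)} 65.70646984690485 321.7516121501016 238.39020066765292 [[-0.0002, -0.9538, -0.3006, 0.0766], [1.0, -0.0002, 0.0001, -0.0003], [-0.0002, -0.3006, 0.9538, -0.1693], [0.0, 0.0, 0.0, 1.0]]
```

View pics/w5.png

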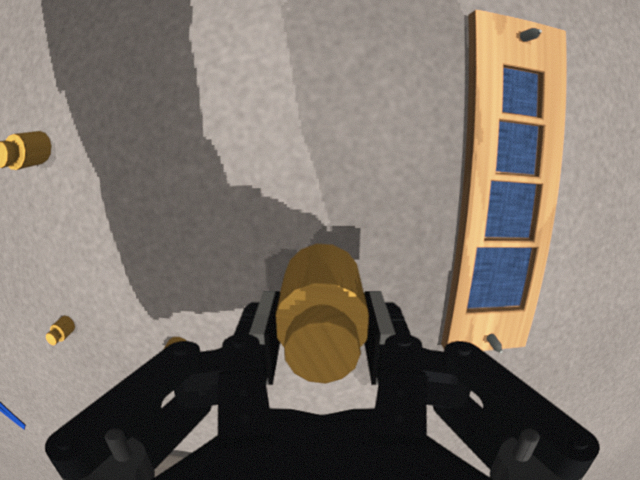

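The weight is held upright on its body at (320,310), and the wrist reads about 5 N of load. I'll carry it over the pocket.

jog_arm(moves=[{"fingers":0.8,"slide":[-8,34,0],"angular":[0,0,0]},{"fingers":0.8,"slide":[-16,68,0],"angular":[0,0,0]},{"fingers":0.8,"slide":[-24,100,0],"angular":[0,0,0]},{"fingers":0.8,"slide":[-30,126,0],"angular":[0,0,0]},{"fingers":0.8,"slide":[-33,140,0],"angular":[0,0,0]},{"fingers":0.8,"slide":[-34,146,8],"angular":[0,0,0]},{"fingers":0.8,"slide":[-34,146,20],"angular":[0,0,0]},{"fingers":0.8,"slide":[-34,146,35],"angular":[0,0,0]},{"fingers":0.8,"slide":[-34,146,45],"angular":[0,0,0]},{"fingers":0.8,"slide":[-34,146,48],"angular":[0,0,0]}])

```text
clock: 7.33
tcp_pos: [0.5687, 0.3219, 0.0301]
orientation: [-0.002, 0.0, 1.0, -0.001]
wrist_force: [-0.4, 0.5, -4.6]
finger_gap: 0.0357
grip_force: 41.7
```

```bash
python3 w.py w6 |head -0; python3 w.py w6
```

```text
{'clock': np.float64(7.3833), 'tcp_pos': array([0.569 , 0.3221, 0.0306]), 'orientation': array([-2.1e-03,  2.0e-04,  1.0e+00, -1.0e-03]), 'joint_pos': array([ 3.9250e-01,  5.6150e-01, -6.8000e-03,  1.0072e+00, -3.0000e-04,
        3.9290e-01]), 'wrist_force': array([-0.9178,  1.2389, -5.077 ]), 'finger_gap': np.float64(0.0357), 'grip_force': np.float64(41.7064)} 65.70646984690485 321.7516121501016 238.39020066765292 [[-0.0001, -0.9538, -0.3006, 0.0766], [1.0, -0.0002, 0.0001, -0.0003], [-0.0002, -0.3006, 0.9538, -0.1693], [0.0, 0.0, 0.0, 1.0]]Exception ignored on flushing sys.stdout:
BrokenPipeError: [Errno 32] Broken pipe
```

View pics/w6.png

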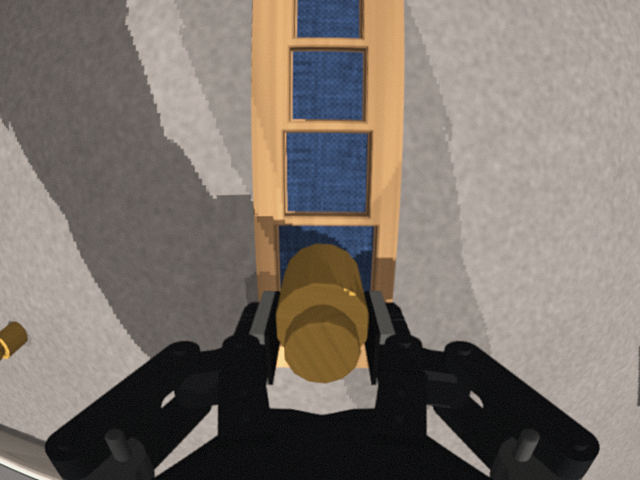

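The weight hangs over the largest pocket. The pocket row is centred near column 328 and the weight at 322, so I'll shift about 2.5 mm in +y while lowering.

jog_arm(moves=[{"fingers":0.8,"slide":[-1,1.5,4],"angular":[0,0,0]},{"fingers":0.8,"slide":[-1.5,2.5,10],"angular":[0,0,0]},{"fingers":0.8,"slide":[-1.5,2.5,15],"angular":[0,0,0]},{"fingers":0.8,"slide":[-1.5,2.5,19],"angular":[0,0,0]},{"fingers":0.8,"slide":[-1.5,2.5,21.5],"angular":[0,0,0]},{"fingers":0.8,"slide":[-1.5,2.5,23],"angular":[0,0,0]},{"fingers":0.8,"slide":[-1.5,2.5,23.5],"angular":[0,0,0]},{"fingers":0.8,"slide":[-1.5,2.5,23.5],"angular":[0,0,0]}])

```text
clock: 8.1
tcp_pos: [0.5722, 0.3263, 0.0094]
orientation: [-0.0, -0.0, 1.0, -0.0]
wrist_force: [-0.1, 0.7, -5.3]
finger_gap: 0.0353
grip_force: 41.7
```

jog_arm(moves=[{"fingers":0.8,"slide":[1,-1,1],"angular":[0,0,0]},{"fingers":0.8,"slide":[1,-1,2],"angular":[0,0,0]},{"fingers":0.8,"slide":[1,-1,2.5],"angular":[0,0,0]},{"fingers":0.8,"slide":[1,-1,3],"angular":[0,0,0]},{"fingers":0.8,"slide":[1,-1,3],"angular":[0,0,0]}])

```text
clock: 8.52
tcp_pos: [0.5714, 0.3253, 0.0073]
orientation: [0.0, -0.0, 1.0, 0.0]
wrist_force: [-1.4, -0.6, 0.7]
finger_gap: 0.0354
grip_force: 42.3
```

jog_arm(moves=[{"fingers":0.5,"slide":[0,0,0],"angular":[0,0,0]},{"fingers":0.3,"slide":[0,0,0],"angular":[0,0,0]},{"fingers":0.2,"slide":[0,0,0],"angular":[0,0,0]},{"fingers":0.15,"slide":[0,0,-3],"angular":[0,0,0]},{"fingers":0.15,"slide":[0,0,-20],"angular":[0,0,0]},{"fingers":0.15,"slide":[0,0,-55],"angular":[0,0,0]},{"fingers":0.1,"slide":[0,0,-90],"angular":[0,0,0]},{"fingers":0.1,"slide":[8,-20,-110],"angular":[0,0,0]},{"fingers":0.1,"slide":[20,-60,-110],"angular":[0,0,0]},{"fingers":0.1,"slide":[32,-100,-110],"angular":[0,0,0]}])

```text
clock: 9.35
tcp_pos: [0.5411, 0.226, 0.119]
orientation: [0.003, -0.002, 1.0, 0.001]
wrist_force: [0.8, -0.7, -0.6]
finger_gap: 0.0769
grip_force: 0.0
```

jog_arm(moves=[{"fingers":0.1,"slide":[11,-38,0],"angular":[0,0,0]},{"fingers":0.1,"slide":[22,-76,0],"angular":[0,0,0]},{"fingers":0.1,"slide":[33,-114,0],"angular":[0,0,0]},{"fingers":0.1,"slide":[44,-152,0],"angular":[0,0,0]},{"fingers":0.1,"slide":[55,-190,0],"angular":[0,0,0]},{"fingers":0.1,"slide":[66,-228,0],"angular":[0,0,0]},{"fingers":0.1,"slide":[75,-258,0],"angular":[0,0,0]},{"fingers":0.1,"slide":[78,-273,0],"angular":[0,0,0]},{"fingers":0.1,"slide":[78,-273,0],"angular":[0,0,0]},{"fingers":0.1,"slide":[78,-273,0],"angular":[0,0,0]}])

```text
clock: 10.18
tcp_pos: [0.4619, -0.0483, 0.117]
orientation: [0.001, 0.001, 1.0, 0.0]
wrist_force: [-0.2, 0.5, 0.1]
finger_gap: 0.0771
grip_force: 0.0
```

```bash
cat > g.py <<'E'
# gold blobs in wrist view near the image middle -> world, for a body footprint seen below
from h import *
import sys
h=float(sys.argv[1])
s=get_state();im=read_camera("wrist");save(im,"g%d"%im["shot"])
hsv=cv2.cvtColor(im["color"],cv2.COLOR_RGB2HSV)
m=((hsv[...,0]>15)&(hsv[...,0]<32)&(hsv[...,1]>130)&(hsv[...,2]>50)).astype(np.uint8);m[:,500:]=0
n,l,st,c=cv2.connectedComponentsWithStats(m)
print(np.round(s["clock"],2),np.round(s["tcp_pos"],4),np.round(s["orientation"],4),s["finger_gap"])
for i in range(1,n):
    if st[i,4]>60: print(st[i],np.round(c[i],1),"world",np.round(hit(*wray(c[i],im,s),h*.5),4))
for k in tip_of("weight_500",im)[:5]: print(np.round(k["point"]),round(k["p"],2),np.round(hit(*wray(k["point"],im,s),0),4))
E
python3 g.py .05
```

```text
10.18 [ 0.4619 -0.0483  0.117 ] [6.e-04 9.e-04 1.e+00 1.e-04] 0.07709412434304053
[ 305  208   38   47 1400] [323.6 231.1] world [ 0.4621 -0.0472  0.025 ]
[308 379  18  30 438] [316.4 393. ] world [ 0.6153 -0.0537  0.025 ]
[317. 382.] 0.93 [ 0.6234 -0.0538  0.    ]
[324. 222.] 0.77 [ 0.462  -0.0468  0.    ]
[634. 314.] 0.7 [0.5716 0.3267 0.    ]
[428. 389.] 0.61 [0.6382 0.0602 0.    ]
```

The weight 200 is at (0.462, -0.047), right below the tool, and the weight 500 reads in its pocket.

jog_arm(moves=[{"fingers":0.1,"slide":[0,1,35],"angular":[0,0,0]},{"fingers":0.1,"slide":[0,1,70],"angular":[0,0,0]},{"fingers":0.1,"slide":[0,1,100],"angular":[0,0,0]},{"fingers":0.1,"slide":[0,1,117],"angular":[0,0,0]},{"fingers":0.3,"slide":[0,1,124],"angular":[0,0,0]},{"fingers":0.45,"slide":[0,1,124],"angular":[0,0,0]},{"fingers":0.6,"slide":[0,1,124],"angular":[0,0,0]},{"fingers":0.7,"slide":[0,1,124],"angular":[0,0,0]},{"fingers":0.85,"slide":[0,1,124],"angular":[0,0,0]},{"fingers":0.85,"slide":[0,1,124],"angular":[0,0,0]}], squeeze=30)

```text
clock: 11.12
tcp_pos: [0.4632, -0.0467, -0.006]
orientation: [0.002, -0.0, 1.0, -0.0]
wrist_force: [0.4, 1.6, 5.3]
finger_gap: 0.0253
grip_force: 29.8
```

jog_arm(moves=[{"fingers":0.85,"slide":[0,0,0],"angular":[0,0,0]}])

```text
clock: 11.2
tcp_pos: [0.4632, -0.0467, -0.006]
orientation: [0.002, -0.0, 1.0, -0.0]
wrist_force: [0.3, 1.3, 6.8]
finger_gap: 0.0254
grip_force: 30.0
```

jog_arm(moves=[{"fingers":0.85,"slide":[0,0,-4],"angular":[0,0,0]},{"fingers":0.85,"slide":[0,0,-14],"angular":[0,0,0]},{"fingers":0.85,"slide":[0,0,-34],"angular":[0,0,0]},{"fingers":0.85,"slide":[0,0,-56],"angular":[0,0,0]},{"fingers":0.85,"slide":[0,6,-76],"angular":[0,0,0]},{"fingers":0.85,"slide":[-3,20,-86],"angular":[0,0,0]},{"fingers":0.85,"slide":[-7,46,-86],"angular":[0,0,0]},{"fingers":0.85,"slide":[-12,78,-86],"angular":[0,0,0]},{"fingers":0.85,"slide":[-17,112,-86],"angular":[0,0,0]},{"fingers":0.85,"slide":[-22,148,-86],"angular":[0,0,0]}])

```text
clock: 12.03
tcp_pos: [0.4833, 0.1021, 0.0788]
orientation: [0.0, 0.001, 1.0, -0.0]
wrist_force: [0.7, 0.3, -2.2]
finger_gap: 0.0256
grip_force: 29.8
```

jog_arm(moves=[{"fingers":0.85,"slide":[-5,36,0],"angular":[0,0,0]},{"fingers":0.85,"slide":[-10,72,0],"angular":[0,0,0]},{"fingers":0.85,"slide":[-15,108,0],"angular":[0,0,0]},{"fingers":0.85,"slide":[-20,144,0],"angular":[0,0,0]},{"fingers":0.85,"slide":[-25,178,0],"angular":[0,0,0]},{"fingers":0.85,"slide":[-29,205,0],"angular":[0,0,0]},{"fingers":0.85,"slide":[-31,218,0],"angular":[0,0,0]},{"fingers":0.85,"slide":[-31,223,10],"angular":[0,0,0]},{"fingers":0.85,"slide":[-31,223,28],"angular":[0,0,0]},{"fingers":0.85,"slide":[-31,223,45],"angular":[0,0,0]}])

```text
clock: 12.87
tcp_pos: [0.5142, 0.3237, 0.0326]
orientation: [0.0, -0.0, 1.0, -0.0]
wrist_force: [-1.0, -0.6, -2.6]
finger_gap: 0.0254
grip_force: 29.9
```

```bash
python3 - <<'E'
from h import *
for i in range(2):
    s=get_state();im=read_camera("wrist")
save(im,"w7");print(s["tcp_pos"],s["wrist_force"],s["finger_gap"])
E
```

```text
[0.51154003 0.32206342 0.02849948] [-0.6840386  -1.39434921 -5.43633148] 0.024945533163426403
```

View pics/w7.png

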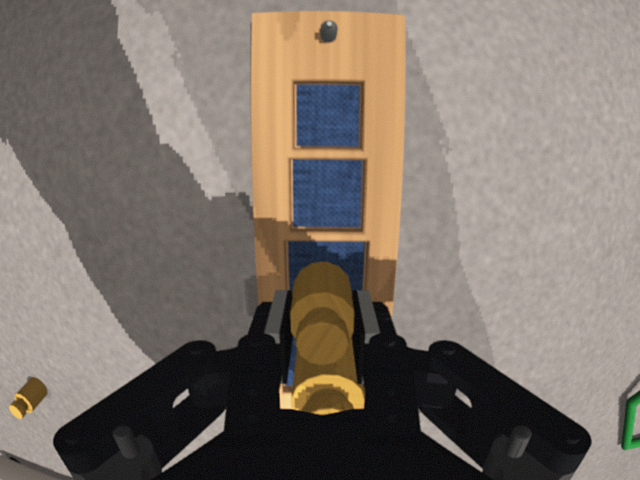

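The weight 200 hangs over its pocket, roughly centred, and the 500 stands upright in its own pocket at (328,390).

jog_arm(moves=[{"fingers":0.85,"slide":[-1,1,3],"angular":[0,0,0]},{"fingers":0.85,"slide":[-1,1,9],"angular":[0,0,0]},{"fingers":0.85,"slide":[-1,1,16],"angular":[0,0,0]},{"fingers":0.85,"slide":[-1,1,22],"angular":[0,0,0]},{"fingers":0.85,"slide":[-1,1,26],"angular":[0,0,0]},{"fingers":0.85,"slide":[-1,1,28],"angular":[0,0,0]},{"fingers":0.85,"slide":[-1,1,28],"angular":[0,0,0]},{"fingers":0.85,"slide":[-1,1,28],"angular":[0,0,0]}])

```text
clock: 13.63
tcp_pos: [0.5154, 0.3255, 0.0055]
orientation: [0.0, -0.0, 1.0, 0.0]
wrist_force: [-0.2, 0.2, -1.6]
finger_gap: 0.0255
grip_force: 29.9
```

jog_arm(moves=[{"fingers":0.85,"slide":[-1.5,-0.5,2],"angular":[0,0,0]},{"fingers":0.85,"slide":[-1.5,-0.5,4],"angular":[0,0,0]},{"fingers":0.85,"slide":[-1.5,-0.5,5],"angular":[0,0,0]},{"fingers":0.85,"slide":[-1.5,-0.5,6],"angular":[0,0,0]},{"fingers":0.85,"slide":[-1.5,-0.5,6],"angular":[0,0,0]},{"fingers":0.85,"slide":[-1.5,-0.5,6],"angular":[0,0,0]}])

```text
clock: 14.13
tcp_pos: [0.517, 0.325, 0.0001]
orientation: [0.0, -0.0, 1.0, 0.0]
wrist_force: [-1.7, -1.2, 3.6]
finger_gap: 0.0254
grip_force: 30.3
```

jog_arm(moves=[{"fingers":0.6,"slide":[0,0,0],"angular":[0,0,0]},{"fingers":0.4,"slide":[0,0,0],"angular":[0,0,0]},{"fingers":0.25,"slide":[0,0,0],"angular":[0,0,0]},{"fingers":0.2,"slide":[0,0,-3],"angular":[0,0,0]},{"fingers":0.2,"slide":[0,0,-20],"angular":[0,0,0]},{"fingers":0.2,"slide":[0,0,-55],"angular":[0,0,0]},{"fingers":0.2,"slide":[0,0,-90],"angular":[0,0,0]},{"fingers":0.2,"slide":[-9,-20,-115],"angular":[0,0,0]},{"fingers":0.2,"slide":[-25,-54,-115],"angular":[0,0,0]},{"fingers":0.2,"slide":[-42,-90,-115],"angular":[0,0,0]}])

```text
clock: 14.97
tcp_pos: [0.5607, 0.2359, 0.1176]
orientation: [0.003, -0.002, 1.0, 0.001]
wrist_force: [0.1, 0.2, -0.6]
finger_gap: 0.0684
grip_force: 0.0
```

jog_arm(moves=[{"fingers":0.2,"slide":[-16,-35,0],"angular":[0,0,0]},{"fingers":0.2,"slide":[-32,-70,0],"angular":[0,0,0]},{"fingers":0.2,"slide":[-48,-105,0],"angular":[0,0,0]},{"fingers":0.2,"slide":[-64,-140,0],"angular":[0,0,0]},{"fingers":0.2,"slide":[-76,-165,0],"angular":[0,0,0]},{"fingers":0.2,"slide":[-79,-173,0],"angular":[0,0,0]},{"fingers":0.2,"slide":[-79,-173,0],"angular":[0,0,0]},{"fingers":0.2,"slide":[-79,-173,0],"angular":[0,0,0]}])

```text
clock: 15.63
tcp_pos: [0.6376, 0.0621, 0.1143]
orientation: [-0.0, 0.0, 1.0, 0.0]
wrist_force: [-0.6, 1.2, -0.3]
finger_gap: 0.0683
grip_force: 0.0
```

```bash
python3 g.py .04
```

```text
15.63 [0.6376 0.0621 0.1143] [-4.e-04  1.e-04  1.e+00  4.e-04] 0.06827168129072296
[160 200  30  27 560] [175.  213.3] world [ 0.6238 -0.0509  0.02  ]
[311 212  29  37 843] [324.9 230.1] world [0.6376 0.0643 0.02  ]
[180. 210.] 0.84 [ 0.6254 -0.0548  0.    ]
[606. 156.] 0.81 [0.5695 0.3299 0.    ]
[321. 226.] 0.68 [0.6401 0.0611 0.    ]
[606.  99.] 0.65 [0.5148 0.3263 0.    ]
[607.   8.] 0.36 [0.4226 0.3321 0.    ]
```

jog_arm(moves=[{"fingers":0.2,"slide":[0,1,35],"angular":[0,0,0]},{"fingers":0.2,"slide":[0,1,70],"angular":[0,0,0]},{"fingers":0.2,"slide":[0,1,100],"angular":[0,0,0]},{"fingers":0.2,"slide":[0,1,115],"angular":[0,0,0]},{"fingers":0.4,"slide":[0,1,121],"angular":[0,0,0]},{"fingers":0.5,"slide":[0,1,121],"angular":[0,0,0]},{"fingers":0.6,"slide":[0,1,121],"angular":[0,0,0]},{"fingers":0.7,"slide":[0,1,121],"angular":[0,0,0]},{"fingers":0.8,"slide":[0,1,121],"angular":[0,0,0]},{"fingers":0.9,"slide":[0,1,121],"angular":[0,0,0]}], squeeze=25)

```text
clock: 16.57
tcp_pos: [0.6396, 0.0634, -0.0044]
orientation: [0.002, -0.0, 1.0, 0.0]
wrist_force: [-1.5, 1.1, 5.0]
finger_gap: 0.0183
grip_force: 24.4
```

jog_arm(moves=[{"fingers":0.9,"slide":[0,0,0],"angular":[0,0,0]},{"fingers":0.9,"slide":[0,0,0],"angular":[0,0,0]}])

```text
clock: 16.73
tcp_pos: [0.6396, 0.0634, -0.0045]
orientation: [0.002, -0.0, 1.0, 0.0]
wrist_force: [-0.4, 2.2, 7.7]
finger_gap: 0.0188
grip_force: 24.7
```

jog_arm(moves=[{"fingers":0.9,"slide":[0,0,-4],"angular":[0,0,0]},{"fingers":0.9,"slide":[0,0,-14],"angular":[0,0,0]},{"fingers":0.9,"slide":[0,0,-34],"angular":[0,0,0]},{"fingers":0.9,"slide":[0,0,-56],"angular":[0,0,0]},{"fingers":0.9,"slide":[3,5,-78],"angular":[0,0,0]},{"fingers":0.9,"slide":[11,17,-90],"angular":[0,0,0]},{"fingers":0.9,"slide":[27,42,-90],"angular":[0,0,0]},{"fingers":0.9,"slide":[45,70,-90],"angular":[0,0,0]},{"fingers":0.9,"slide":[64,100,-90],"angular":[0,0,0]},{"fingers":0.9,"slide":[83,130,-90],"angular":[0,0,0]}])

```text
clock: 17.57
tcp_pos: [0.5532, 0.1942, 0.0837]
orientation: [-0.0, 0.0, 1.0, 0.0]
wrist_force: [0.4, 0.5, -0.4]
finger_gap: 0.0191
grip_force: 24.5
```

jog_arm(moves=[{"fingers":0.9,"slide":[19,30,0],"angular":[0,0,0]},{"fingers":0.9,"slide":[38,60,0],"angular":[0,0,0]},{"fingers":0.9,"slide":[57,90,0],"angular":[0,0,0]},{"fingers":0.9,"slide":[73,114,0],"angular":[0,0,0]},{"fingers":0.9,"slide":[82,128,0],"angular":[0,0,0]},{"fingers":0.9,"slide":[85,132,0],"angular":[0,0,0]},{"fingers":0.9,"slide":[85,132,8],"angular":[0,0,0]},{"fingers":0.9,"slide":[85,132,20],"angular":[0,0,0]},{"fingers":0.9,"slide":[85,132,35],"angular":[0,0,0]},{"fingers":0.9,"slide":[85,132,45],"angular":[0,0,0]}])

```text
clock: 18.4
tcp_pos: [0.4696, 0.3236, 0.0369]
orientation: [-0.001, 0.0, 1.0, -0.0]
wrist_force: [0.6, -0.8, -0.6]
finger_gap: 0.0188
grip_force: 24.5
```

jog_arm(moves=[{"fingers":0.9,"slide":[0,0,4],"angular":[0,0,0]},{"fingers":0.9,"slide":[0,0,8],"angular":[0,0,0]},{"fingers":0.9,"slide":[0,0,8],"angular":[0,0,0]},{"fingers":0.9,"slide":[0,0,8],"angular":[0,0,0]}])

```text
clock: 18.73
tcp_pos: [0.4703, 0.3247, 0.0307]
orientation: [0.0, 0.0, 1.0, 0.0]
wrist_force: [0.7, -0.2, -1.5]
finger_gap: 0.0187
grip_force: 24.5
```

```bash
python3 g.py .04
```

```text
18.73 [0.4703 0.3247 0.0307] [1.e-04 1.e-04 1.e+00 1.e-04] 0.018670456448839523
[ 295  265   56  150 6575] [322.2 342.8] world [0.5132 0.3246 0.02  ]
[324. 396.] 0.89 [0.5726 0.3261 0.    ]
[322. 288.] 0.79 [0.4877 0.3246 0.    ]
[320. 335.] 0.6 [0.5203 0.3235 0.    ]
```

jog_arm(moves=[{"fingers":0.9,"slide":[-1,0,5],"angular":[0,0,0]},{"fingers":0.9,"slide":[-1,0,12],"angular":[0,0,0]},{"fingers":0.9,"slide":[-1,0,19],"angular":[0,0,0]},{"fingers":0.9,"slide":[-1,0,24],"angular":[0,0,0]},{"fingers":0.9,"slide":[-1,0,26],"angular":[0,0,0]},{"fingers":0.9,"slide":[-1,0,28],"angular":[0,0,0]},{"fingers":0.9,"slide":[-1,0,29],"angular":[0,0,0]},{"fingers":0.9,"slide":[-1,0,30],"angular":[0,0,0]},{"fingers":0.9,"slide":[-1,0,30],"angular":[0,0,0]},{"fingers":0.9,"slide":[-1,0,30],"angular":[0,0,0]}])

```text
clock: 19.67
tcp_pos: [0.471, 0.325, 0.0016]
orientation: [0.0, -0.0, 1.0, 0.0]
wrist_force: [-2.4, -1.8, 6.5]
finger_gap: 0.0189
grip_force: 25.3
```

jog_arm(moves=[{"fingers":0.7,"slide":[0,0,-1],"angular":[0,0,0]},{"fingers":0.5,"slide":[0,0,-1],"angular":[0,0,0]},{"fingers":0.35,"slide":[0,0,-1],"angular":[0,0,0]},{"fingers":0.3,"slide":[0,0,-3],"angular":[0,0,0]},{"fingers":0.3,"slide":[0,0,-20],"angular":[0,0,0]},{"fingers":0.3,"slide":[0,0,-55],"angular":[0,0,0]},{"fingers":0.3,"slide":[0,0,-90],"angular":[0,0,0]},{"fingers":0.3,"slide":[-8,-20,-115],"angular":[0,0,0]},{"fingers":0.3,"slide":[-22,-54,-115],"angular":[0,0,0]},{"fingers":0.3,"slide":[-36,-90,-115],"angular":[0,0,0]}])

```text
clock: 20.5
tcp_pos: [0.5088, 0.2357, 0.1182]
orientation: [0.003, -0.002, 1.0, 0.001]
wrist_force: [0.4, -0.4, -0.1]
finger_gap: 0.0598
grip_force: 0.0
```

jog_arm(moves=[{"fingers":0.3,"slide":[-14,-35,0],"angular":[0,0,0]},{"fingers":0.3,"slide":[-29,-71,0],"angular":[0,0,0]},{"fingers":0.3,"slide":[-43,-107,0],"angular":[0,0,0]},{"fingers":0.3,"slide":[-58,-143,0],"angular":[0,0,0]},{"fingers":0.3,"slide":[-73,-179,0],"angular":[0,0,0]},{"fingers":0.3,"slide":[-87,-215,0],"angular":[0,0,0]},{"fingers":0.3,"slide":[-101,-250,0],"angular":[0,0,0]},{"fingers":0.3,"slide":[-113,-278,0],"angular":[0,0,0]},{"fingers":0.3,"slide":[-117,-288,0],"angular":[0,0,0]},{"fingers":0.3,"slide":[-117,-288,0],"angular":[0,0,0]}])

```text
clock: 21.33
tcp_pos: [0.625, -0.0559, 0.1151]
orientation: [0.0, 0.002, 1.0, -0.0]
wrist_force: [0.2, 0.5, -0.7]
finger_gap: 0.0599
grip_force: 0.0
```

jog_arm(moves=[{"fingers":0.3,"slide":[0,0,10],"angular":[0,0,0]},{"fingers":0.3,"slide":[0,0,20],"angular":[0,0,0]},{"fingers":0.3,"slide":[0,0,20],"angular":[0,0,0]}])

```text
clock: 21.58
tcp_pos: [0.6216, -0.0509, 0.0925]
orientation: [-0.002, -0.001, 1.0, 0.001]
wrist_force: [-0.7, -0.2, -1.2]
finger_gap: 0.0596
grip_force: 0.0
```

```bash
python3 g.py .03
```

```text
21.58 [ 0.6216 -0.0509  0.0925] [-2.4e-03 -1.3e-03  1.0e+00  7.0e-04] 0.05958237547366407
[305 226  25  32 633] [317.3 241.5] world [ 0.6248 -0.0541  0.015 ]
[317. 235.] 0.75 [ 0.6245 -0.0546  0.    ]
```

jog_arm(moves=[{"fingers":0.3,"slide":[0,-1,30],"angular":[0,0,0]},{"fingers":0.3,"slide":[0,-1,60],"angular":[0,0,0]},{"fingers":0.3,"slide":[0,-1,85],"angular":[0,0,0]},{"fingers":0.3,"slide":[0,-1,98],"angular":[0,0,0]},{"fingers":0.45,"slide":[0,-1,103],"angular":[0,0,0]},{"fingers":0.6,"slide":[0,-1,105],"angular":[0,0,0]},{"fingers":0.7,"slide":[0,-1,105],"angular":[0,0,0]},{"fingers":0.7,"slide":[0,-1,105],"angular":[0,0,0]}], squeeze=20)

```text
clock: 22.35
tcp_pos: [0.6252, -0.0539, -0.0081]
orientation: [0.001, -0.001, 1.0, -0.0]
wrist_force: [-0.5, -1.0, -0.7]
finger_gap: 0.0255
grip_force: 0.0
```

jog_arm(moves=[{"fingers":0.75,"slide":[0,0,1],"angular":[0,0,0]},{"fingers":0.8,"slide":[0,0,1],"angular":[0,0,0]},{"fingers":0.85,"slide":[0,0,1],"angular":[0,0,0]},{"fingers":0.95,"slide":[0,0,1],"angular":[0,0,0]},{"fingers":0.95,"slide":[0,0,1],"angular":[0,0,0]},{"fingers":0.95,"slide":[0,0,1],"angular":[0,0,0]}])

```text
clock: 22.85
tcp_pos: [0.6251, -0.054, -0.0094]
orientation: [0.001, -0.0, 1.0, -0.0]
wrist_force: [-0.4, 1.1, 5.1]
finger_gap: 0.0142
grip_force: 19.8
```

jog_arm(moves=[{"fingers":0.95,"slide":[0,0,-4],"angular":[0,0,0]},{"fingers":0.95,"slide":[0,0,-14],"angular":[0,0,0]},{"fingers":0.95,"slide":[0,0,-34],"angular":[0,0,0]},{"fingers":0.95,"slide":[0,0,-56],"angular":[0,0,0]},{"fingers":0.95,"slide":[3,6,-78],"angular":[0,0,0]},{"fingers":0.95,"slide":[11,22,-90],"angular":[0,0,0]},{"fingers":0.95,"slide":[26,50,-90],"angular":[0,0,0]},{"fingers":0.95,"slide":[42,81,-90],"angular":[0,0,0]},{"fingers":0.95,"slide":[58,112,-90],"angular":[0,0,0]},{"fingers":0.95,"slide":[74,143,-90],"angular":[0,0,0]}])

```text
clock: 23.68
tcp_pos: [0.5491, 0.0898, 0.0801]
orientation: [0.0, 0.0, 1.0, -0.0]
wrist_force: [0.3, 0.9, -0.7]
finger_gap: 0.014
grip_force: 19.5
```

jog_arm(moves=[{"fingers":0.95,"slide":[16,31,0],"angular":[0,0,0]},{"fingers":0.95,"slide":[32,62,0],"angular":[0,0,0]},{"fingers":0.95,"slide":[48,93,0],"angular":[0,0,0]},{"fingers":0.95,"slide":[64,124,0],"angular":[0,0,0]},{"fingers":0.95,"slide":[80,156,0],"angular":[0,0,0]},{"fingers":0.95,"slide":[96,187,0],"angular":[0,0,0]},{"fingers":0.95,"slide":[110,214,0],"angular":[0,0,0]},{"fingers":0.95,"slide":[118,230,0],"angular":[0,0,0]},{"fingers":0.95,"slide":[121,236,5],"angular":[0,0,0]},{"fingers":0.95,"slide":[121,236,15],"angular":[0,0,0]}])

```text
clock: 24.52
tcp_pos: [0.4291, 0.3266, 0.0656]
orientation: [0.001, -0.002, 1.0, 0.001]
wrist_force: [0.1, -0.5, -0.0]
finger_gap: 0.0142
grip_force: 19.6
```

jog_arm(moves=[{"fingers":0.95,"slide":[0,0,12],"angular":[0,0,0]},{"fingers":0.95,"slide":[0,0,25],"angular":[0,0,0]},{"fingers":0.95,"slide":[0,0,35],"angular":[0,0,0]},{"fingers":0.95,"slide":[0,0,38],"angular":[0,0,0]},{"fingers":0.95,"slide":[0,0,38],"angular":[0,0,0]},{"fingers":0.95,"slide":[0,0,38],"angular":[0,0,0]}])

```text
clock: 25.02
tcp_pos: [0.4292, 0.3243, 0.0264]
orientation: [-0.0, 0.0, 1.0, -0.0]
wrist_force: [-0.0, 0.5, -0.3]
finger_gap: 0.0144
grip_force: 19.6
```

```bash
python3 w.py w8 | head -1 | cut -c1-200
```

```text
{'clock': np.float64(25.0167), 'tcp_pos': array([0.4292, 0.3243, 0.0264]), 'orientation': array([-1.e-04,  2.e-04,  1.e+00, -1.e-04]), 'joint_pos': array([ 4.978e-01,  3.636e-01, -3.423e-01,  8.652e-0
```

View pics/w8.png

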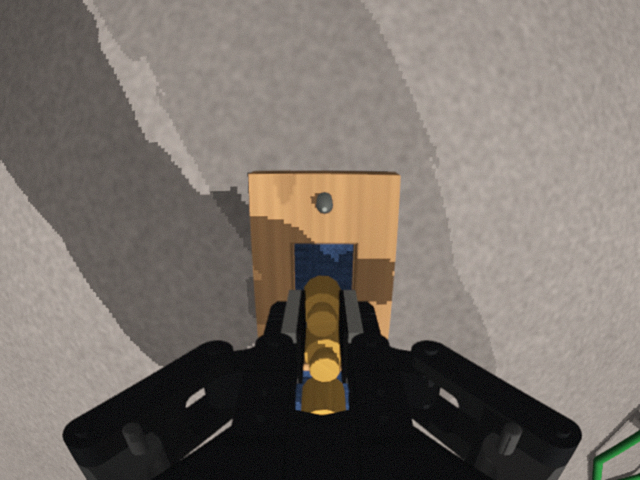

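The weight 50 is held over the last pocket, which shows at (325,265), with the near pin at (324,203). The others stand upright behind it. I'll lower it.

jog_arm(moves=[{"fingers":0.95,"slide":[-1,0,5],"angular":[0,0,0]},{"fingers":0.95,"slide":[-1,0,12],"angular":[0,0,0]},{"fingers":0.95,"slide":[-1,0,19],"angular":[0,0,0]},{"fingers":0.95,"slide":[-1,0,24],"angular":[0,0,0]},{"fingers":0.95,"slide":[-1,0,27],"angular":[0,0,0]},{"fingers":0.95,"slide":[-1,0,29],"angular":[0,0,0]},{"fingers":0.95,"slide":[-1,0,30],"angular":[0,0,0]},{"fingers":0.95,"slide":[-1,0,30.5],"angular":[0,0,0]},{"fingers":0.95,"slide":[-1,0,30.5],"angular":[0,0,0]},{"fingers":0.95,"slide":[-1,0,30.5],"angular":[0,0,0]}])

```text
clock: 25.9
tcp_pos: [0.4298, 0.3248, -0.0033]
orientation: [0.0, -0.0, 1.0, -0.0]
wrist_force: [-2.6, -1.8, 5.1]
finger_gap: 0.0143
grip_force: 20.4
```

```bash
python3 - <<'E'
from h import *
s=get_state();s0=dict(s);s0["tcp_pos"]=np.array([.4292,.3243,.0264]);s0["orientation"]=np.array([0,0,1,0.])
im=read_camera("wrist")
for q,z in (((324.5,202),.036),((323,213),.014),((249,173),.014),((399,173),.014),((249,240),.014),((398,230),.014)): print(q,np.round(hit(*wray(q,im,s0),z),4))
E
```

```text
(324.5, 202) [0.3862 0.3253 0.036 ]
(323, 213) [0.3965 0.3247 0.014 ]
(249, 173) [0.3758 0.2879 0.014 ]
(399, 173) [0.3758 0.3625 0.014 ]
(249, 240) [0.4107 0.2862 0.014 ]
(398, 230) [0.4053 0.3634 0.014 ]
```

jog_arm(moves=[{"fingers":0.8,"slide":[0,0,-1],"angular":[0,0,0]},{"fingers":0.6,"slide":[0,0,-1],"angular":[0,0,0]},{"fingers":0.5,"slide":[0,0,-1],"angular":[0,0,0]},{"fingers":0.4,"slide":[0,0,-2],"angular":[0,0,0]},{"fingers":0.4,"slide":[0,0,-15],"angular":[0,0,0]},{"fingers":0.3,"slide":[0,0,-50],"angular":[0,0,0]},{"fingers":0.3,"slide":[0,0,-90],"angular":[0,0,0]},{"fingers":0.2,"slide":[-20,-5,-125],"angular":[0,0,0]},{"fingers":0.2,"slide":[-40,-10,-160],"angular":[0,0,0]},{"fingers":0.2,"slide":[-60,-30,-190],"angular":[0,0,0]}])

```text
clock: 26.78
tcp_pos: [0.4908, 0.2967, 0.1889]
orientation: [0.001, -0.002, 1.0, 0.001]
wrist_force: [1.0, 0.9, -0.6]
finger_gap: 0.0683
grip_force: 0.0
```

```bash
python3 - <<'E'
from h import *
for i in range(3):
    s=get_state();im=read_camera("wrist")
save(im,"w9");print(s["clock"],s["tcp_pos"],s["orientation"],s["wrist_force"])
for q in tip_of("weight_500",im)[:5]: print("w",np.round(q["point"]),round(q["p"],2),np.round(hit(*wray(q["point"],im,s),.006),4))
t=read_camera("top");save(t,"top9");T=np.array(t["world_from_camera"])
for q in tip_of("weight_500",t)[:6]: print("wt",np.round(q["point"]),round(q["p"],2),np.round(hit(*ray(q["point"],t,T),.006),4))
a=im["color"];b=t["color"][160:330,110:270]
cv2.imwrite("pics/w9b.png",np.hstack([a[:480,200:460],cv2.resize(b,(452,480),interpolation=cv2.INTER_CUBIC)])[:,:,::-1])
E
```

```text
26.8833 [0.49573019 0.29452753 0.19191405] [0.00551723 0.00123708 0.99998252 0.00172703] [ 1.03755251 -0.0817946   1.10473244]
w [351. 221.] 0.89 [0.5148 0.3239 0.006 ]
w [354. 134.] 0.72 [0.4295 0.3252 0.006 ]
w [348. 268.] 0.71 [0.5658 0.3219 0.006 ]
w [354. 176.] 0.7 [0.4707 0.3257 0.006 ]
w [351. 132.] 0.46 [0.4282 0.3229 0.006 ]
wt [163. 215.] 0.75 [0.5659 0.3265 0.006 ]
wt [166. 268.] 0.69 [0.4647 0.3175 0.006 ]
wt [164. 288.] 0.56 [0.4266 0.3184 0.006 ]
```

View pics/w9b.png

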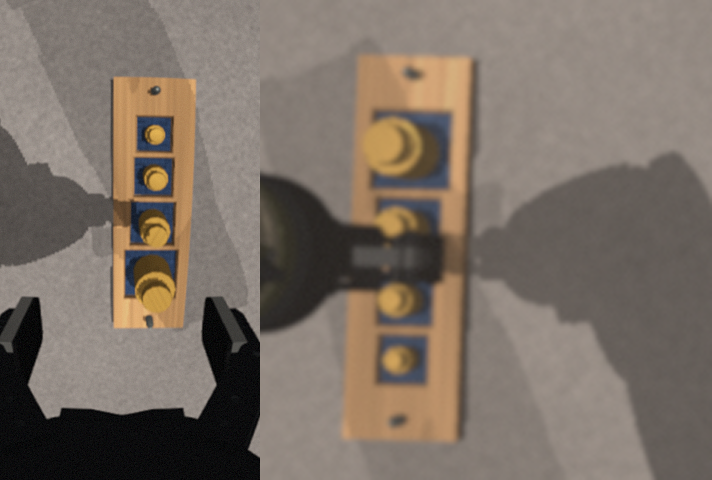

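All four weights stand upright in their pockets. The pins show at (354,90) and (349,321) in the wrist frame. I'll take one settled measurement of the pins and then go to the lid.

```bash
cat > pins.py <<'E'
from h import *
for i in range(3): s=get_state();im=read_camera("wrist")
print(s["tcp_pos"],s["orientation"])
g=cv2.cvtColor(im["color"],cv2.COLOR_RGB2HSV)
P=[]
for u,v in ((354,90),(349,321)):
    x0,y0=u-22,v-16
    sub=g[y0:y0+32,x0:x0+36];m=((sub[...,1]<80)&(sub[...,2]<150)).astype(np.uint8)
    n,l,st,c=cv2.connectedComponentsWithStats(m)
    for i in range(1,n):
        if 12<st[i,4]<250:
            q=c[i]+[x0,y0];w=hit(*wray(q,im,s),.026);print(st[i],np.round(q,1),np.round(w,4))
m=(((g[...,1]>70)&(g[...,2]>60))).astype(np.uint8);m[:,:290]=0;m[:,420:]=0;m[335:]=0;m[:60]=0
n,l,st,c=cv2.connectedComponentsWithStats(cv2.morphologyEx(m,cv2.MORPH_CLOSE,np.ones((9,9))))
i=1+np.argmax(st[1:,4]);p=cv2.findContours((l==i).astype(np.uint8),cv2.RETR_EXTERNAL,cv2.CHAIN_APPROX_NONE)[0][0][:,0]
print(cv2.minAreaRect(np.array([hit(*wray(q,im,s),.014)[:2]*1000 for q in p],np.float32)))
E
python3 pins.py
```

```text
[0.48811028 0.29488077 0.18417984] [-1.68609275e-03 -7.12329309e-04  9.99998143e-01 -6.02930236e-04]
[20 23 10  9 63] [356.7 101.4] [0.3898 0.3246 0.026 ]
[ 0  0  8  4 13] [331.2 307.4] [0.5859 0.3039 0.026 ]
[19 24  7  8 49] [348.9 332.8] [0.6159 0.3226 0.026 ]
((500.7202453613281, 324.0623779296875), (76.9882583618164, 249.3142852783203), 89.55809020996094)
```

jog_arm(moves=[{"fingers":0.2,"slide":[0,-40,-2],"angular":[0,0,0]},{"fingers":0.2,"slide":[-1,-80,-5],"angular":[0,0,0]},{"fingers":0.2,"slide":[-2,-120,-10],"angular":[0,0,0]},{"fingers":0.2,"slide":[-3,-160,-15],"angular":[0,0,0]},{"fingers":0.2,"slide":[-5,-200,-20],"angular":[0,0,0]},{"fingers":0.2,"slide":[-8,-240,-25],"angular":[0,0,0]},{"fingers":0.2,"slide":[-10,-280,-30],"angular":[0,0,0]},{"fingers":0.2,"slide":[-12,-320,-35],"angular":[0,0,0]},{"fingers":0.2,"slide":[-14,-360,-40],"angular":[0,0,0]},{"fingers":0.2,"slide":[-16,-400,-40],"angular":[0,0,0]}])

```text
clock: 28.07
tcp_pos: [0.5058, -0.1064, 0.2262]
orientation: [0.0, -0.001, 1.0, 0.0]
wrist_force: [1.2, -0.0, 0.3]
finger_gap: 0.0684
grip_force: 0.0
```

jog_arm(moves=[{"fingers":0.2,"slide":[-1,-36,0],"angular":[0,0,7]},{"fingers":0.2,"slide":[-2,-72,0],"angular":[0,0,14]},{"fingers":0.2,"slide":[-2,-108,0],"angular":[0,0,21]},{"fingers":0.2,"slide":[-3,-144,0],"angular":[0,0,28]},{"fingers":0.2,"slide":[-3,-175,0],"angular":[0,0,35]},{"fingers":0.2,"slide":[-4,-200,0],"angular":[0,0,42]},{"fingers":0.2,"slide":[-4,-215,0],"angular":[0,0,49]},{"fingers":0.2,"slide":[-4,-215,0],"angular":[0,0,56]},{"fingers":0.2,"slide":[-4,-215,0],"angular":[0,0,63]},{"fingers":0.2,"slide":[-4,-215,0],"angular":[0,0,70]}])

```text
clock: 28.9
tcp_pos: [0.5098, -0.3197, 0.2245]
orientation: [-0.001, 0.576, 0.818, 0.0]
wrist_force: [0.1, 0.0, -0.1]
finger_gap: 0.0683
grip_force: 0.0
```

jog_arm(moves=[{"fingers":0.2,"slide":[0,0,0],"angular":[0,0,7]},{"fingers":0.2,"slide":[0,0,0],"angular":[0,0,14]},{"fingers":0.2,"slide":[0,0,0],"angular":[0,0,21]},{"fingers":0.2,"slide":[0,0,0],"angular":[0,0,28]},{"fingers":0.2,"slide":[0,0,0],"angular":[0,0,31]},{"fingers":0.2,"slide":[0,0,0],"angular":[0,0,31]},{"fingers":0.2,"slide":[0,0,0],"angular":[0,0,31]},{"fingers":0.2,"slide":[0,0,0],"angular":[0,0,31]}])

```text
clock: 29.57
tcp_pos: [0.5102, -0.3196, 0.2254]
orientation: [-0.001, 0.771, 0.637, -0.0]
wrist_force: [-0.3, -0.7, 0.0]
finger_gap: 0.0687
grip_force: 0.0
```

```bash
python3 w.py w10 lid:0 | sed 's/65.7.*//'
```

```text
{'clock': np.float64(29.5667), 'tcp_pos': array([ 0.5102, -0.3196,  0.2254]), 'orientation': array([-5.000e-04,  7.708e-01,  6.371e-01, -0.000e+00]), 'joint_pos': array([-6.9290e-01,  3.6390e-01,  1.7010e-01,  1.3780e+00,  1.0000e-04,
        1.0672e+00]), 'wrist_force': array([-0.3177, -0.6601,  0.0364]), 'finger_gap': np.float64(0.0687), 'grip_force': np.float64(0.0)} 
lid [328.7 199.8] 0.76 [ 0.5168 -0.3248  0.    ]
```

View pics/w10.png

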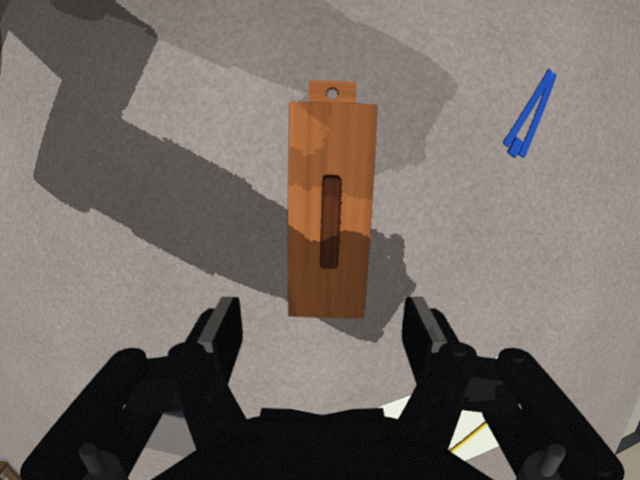

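The last allowed picture shows the lid almost in line with the tool. The bar runs from (332,176) to (329,268), the ear hole is at (332,93), and the hood corners are near (290,102), (377,104), (364,318) and (289,317).

```bash
cat > lid.py <<'E'
from h import *
for i in range(2): s=get_state();im=read_camera("wrist")
q=s["orientation"];Rw=R.from_quat([q[1],q[2],q[3],q[0]]).as_matrix();t=s["tcp_pos"]
def tool(p,z): return Rw.T@(hit(*wray(p,im,s),z)-t)
print(t,q)
g=cv2.cvtColor(im["color"],cv2.COLOR_RGB2HSV)
m=((g[...,1]>110)&((g[...,0]<20)|(g[...,0]>170))).astype(np.uint8);m[:,:270]=0;m[:,400:]=0;m[340:]=0;m[:104]=0
m=cv2.morphologyEx(m,cv2.MORPH_CLOSE,np.ones((15,15)))
n,l,st,c=cv2.connectedComponentsWithStats(m);i=1+np.argmax(st[1:,4]);print(st[i])
p=cv2.findContours((l==i).astype(np.uint8),cv2.RETR_EXTERNAL,cv2.CHAIN_APPROX_NONE)[0][0][:,0]
w=np.array([tool(a,.07)[:2]*1000 for a in p],np.float32);print("hood (tool mm)",cv2.minAreaRect(w),w.min(0),w.max(0))
b=((g[...,2]<75)).astype(np.uint8);k=np.zeros_like(b);k[160:285,310:352]=1;b&=k
n,l,st,c=cv2.connectedComponentsWithStats(b)
i=1+np.argmax(st[1:,4]);print("bar",st[i],c[i]);p=np.argwhere(l==i)[:,::-1]
w=np.array([tool(a,.096)[:2]*1000 for a in p],np.float32);print(cv2.minAreaRect(w),w.min(0),w.max(0))
print("hole",tool((332,93),.012)*1000, "hood corners",[np.round(tool(a,.07)[:2]*1000,1) for a in ((290,102),(377,104),(364,318),(289,317))])
E
python3 lid.py
```

```text
[ 0.51020389 -0.31988499  0.22577598] [-1.88745871e-04  7.71145343e-01  6.36659112e-01  9.60180609e-06]
[  288   104    89   214 17562]
hood (tool mm) ((-5.4821929931640625, 6.950736999511719), (204.506103515625, 75.03578186035156), 1.541015625) [-108.478874  -32.80221 ] [95.751854 47.111435]
bar [319 215  21  54 632] [329.42563291 250.06803797]
((-20.724660873413086, 6.654985427856445), (47.66395568847656, 16.57466697692871), 3.344097137451172) [-44.541138   -2.1040711] [ 2.7334144 14.899562 ]
hole [109.62439275  10.56409477 213.80101532] hood corners [array([ 97., -27.]), array([95.8, 48. ]), array([-109.7,   42.7]), array([-108.4,  -32.6])]
```

jog_arm(moves=[{"fingers":0.3,"slide":[-6.3,7.7,20],"angular":[0,0,1.5]},{"fingers":0.3,"slide":[-6.3,7.7,55],"angular":[0,0,1.5]},{"fingers":0.3,"slide":[-6.3,7.7,90],"angular":[0,0,1.5]},{"fingers":0.3,"slide":[-6.3,7.7,125],"angular":[0,0,1.5]},{"fingers":0.3,"slide":[-6.3,7.7,148],"angular":[0,0,1.5]},{"fingers":0.35,"slide":[-6.3,7.7,160],"angular":[0,0,1.5]},{"fingers":0.5,"slide":[-6.3,7.7,167],"angular":[0,0,1.5]},{"fingers":0.6,"slide":[-6.3,7.7,169],"angular":[0,0,1.5]},{"fingers":0.7,"slide":[-6.3,7.7,169],"angular":[0,0,1.5]},{"fingers":0.7,"slide":[-6.3,7.7,169],"angular":[0,0,1.5]}], squeeze=40)

```text
clock: 30.6
tcp_pos: [0.5174, -0.3283, 0.0582]
orientation: [0.001, 0.78, 0.626, 0.0]
wrist_force: [-0.6, 0.1, -0.1]
finger_gap: 0.0255
grip_force: 0.0
```

jog_arm(moves=[{"fingers":0.75,"slide":[0,0,0],"angular":[0,0,0]},{"fingers":0.8,"slide":[0,0,0],"angular":[0,0,0]},{"fingers":0.9,"slide":[0,0,0],"angular":[0,0,0]},{"fingers":1,"slide":[0,0,0],"angular":[0,0,0]},{"fingers":1,"slide":[0,0,0],"angular":[0,0,0]}])

```text
clock: 31.02
tcp_pos: [0.5167, -0.3281, 0.0582]
orientation: [0.001, 0.78, 0.626, -0.0]
wrist_force: [-2.9, 1.0, 6.8]
finger_gap: 0.0147
grip_force: 40.4
```

jog_arm(moves=[{"fingers":1,"slide":[0,0,-3],"angular":[0,0,0]},{"fingers":1,"slide":[0,0,-8],"angular":[0,0,0]},{"fingers":1,"slide":[0,0,-18],"angular":[0,0,0]},{"fingers":1,"slide":[0,0,-34],"angular":[0,0,0]},{"fingers":1,"slide":[0,0,-54],"angular":[0,0,0]},{"fingers":1,"slide":[0,0,-76],"angular":[0,0,0]},{"fingers":1,"slide":[0,0,-98],"angular":[0,0,0]},{"fingers":1,"slide":[0,0,-114],"angular":[0,0,0]},{"fingers":1,"slide":[0,0,-124],"angular":[0,0,0]},{"fingers":1,"slide":[0,0,-126],"angular":[0,0,0]}])

```text
clock: 31.85
tcp_pos: [0.5177, -0.3285, 0.1857]
orientation: [0.002, 0.78, 0.626, 0.001]
wrist_force: [-0.3, 0.2, -2.3]
finger_gap: 0.0146
grip_force: 39.5
```

```bash
cat > d.py <<'E'
from h import *
import sys
for i in range(3): s=get_state();im=read_camera("wrist")
q=s["orientation"];Rw=R.from_quat([q[1],q[2],q[3],q[0]]).as_matrix();t=s["tcp_pos"]
yaw=np.degrees(np.arctan2(Rw[1,0],Rw[0,0]));print(np.round(t,4),"yaw",yaw,"tilt z",np.round(Rw[:,2],4),s["finger_gap"],s["wrist_force"],s["clock"])
tgt=np.array([.505,.324,t[2]]);print("slide",np.round(Rw.T@(tgt-t)*1000,1),"turn about tool z",yaw-179.55)
# ear hole of the held lid, seen in the wrist picture (lid frame relative to tool)
cv2.imwrite("pics/ear.png",im["color"][:,:,::-1])
E
python3 d.py
```

```text
[ 0.5168 -0.3278  0.1832] yaw 77.53638945296629 tilt z [ 6.e-04 -3.e-04 -1.e+00] 0.015088623609908916 [ 0.62026387  0.35477426 -1.45316413] 31.95
slide [ 6.339e+02 -1.522e+02 -2.000e-01] turn about tool z -102.01361054703372
```

jog_arm(moves=[{"fingers":1,"slide":[10,-2,0],"angular":[0,0,0]},{"fingers":1,"slide":[35,-8,0],"angular":[0,0,0]},{"fingers":1,"slide":[67,-16,0],"angular":[0,0,0]},{"fingers":1,"slide":[101,-24,0],"angular":[0,0,0]},{"fingers":1,"slide":[136,-32,0],"angular":[0,0,0]},{"fingers":1,"slide":[171,-41,0],"angular":[0,0,0]},{"fingers":1,"slide":[206,-49,0],"angular":[0,0,0]},{"fingers":1,"slide":[241,-57,0],"angular":[0,0,0]},{"fingers":1,"slide":[276,-66,0],"angular":[0,0,-3]},{"fingers":1,"slide":[310,-74,0],"angular":[0,0,-8]}])

```text
clock: 32.83
tcp_pos: [0.5095, -0.0065, 0.1818]
orientation: [-0.001, 0.733, 0.68, -0.001]
wrist_force: [0.6, 0.7, -1.5]
finger_gap: 0.0145
grip_force: 39.5
```

```bash
sed -i 's/range(3)/range(1)/' d.py; python3 d.py
```

```text
[ 0.5095 -0.0065  0.1818] yaw 85.70047750287668 tilt z [-2.3e-03  9.0e-04 -1.0e+00] 0.014507128488662806 [ 0.59530914  0.71629517 -1.49199605] 32.8333
slide [ 3.292e+02 -2.930e+01  3.000e-01] turn about tool z -93.84952249712333
```

jog_arm(moves=[{"fingers":1,"slide":[35,-3,0],"angular":[0,0,-5]},{"fingers":1,"slide":[70,-6,0],"angular":[0,0,-11]},{"fingers":1,"slide":[105,-9,0],"angular":[0,0,-17]},{"fingers":1,"slide":[140,-12,0],"angular":[0,0,-23]},{"fingers":1,"slide":[175,-16,0],"angular":[0,0,-29]},{"fingers":1,"slide":[210,-19,0],"angular":[0,0,-35]},{"fingers":1,"slide":[245,-22,0],"angular":[0,0,-41]},{"fingers":1,"slide":[280,-25,0],"angular":[0,0,-47]},{"fingers":1,"slide":[310,-28,0],"angular":[0,0,-53]},{"fingers":1,"slide":[326,-29,0],"angular":[0,0,-59]}])

```text
clock: 33.72
tcp_pos: [0.5059, 0.3216, 0.1815]
orientation: [-0.001, 0.301, 0.954, -0.0]
wrist_force: [1.2, -0.1, -2.3]
finger_gap: 0.0148
grip_force: 39.5
```

jog_arm(moves=[{"fingers":1,"slide":[0,0,0],"angular":[0,0,-6]},{"fingers":1,"slide":[0,0,0],"angular":[0,0,-12]},{"fingers":1,"slide":[0,0,0],"angular":[0,0,-18]},{"fingers":1,"slide":[0,0,0],"angular":[0,0,-24]},{"fingers":1,"slide":[0,0,0],"angular":[0,0,-30]},{"fingers":1,"slide":[0,0,0],"angular":[0,0,-34]},{"fingers":1,"slide":[0,0,0],"angular":[0,0,-34]},{"fingers":1,"slide":[0,0,0],"angular":[0,0,-34]},{"fingers":1,"slide":[0,0,0],"angular":[0,0,-34]}])

```text
clock: 34.47
tcp_pos: [0.5072, 0.3181, 0.1823]
orientation: [-0.001, 0.014, 1.0, -0.0]
wrist_force: [-0.0, -0.2, -1.0]
finger_gap: 0.0151
grip_force: 39.5
```

```bash
python3 d.py; cat > ear.py <<'E'
# held lid: hood top face edges and ear hole relative to the tool, and the far pin in the world
from h import *
for i in range(1): s=get_state();im=read_camera("wrist")
f=240/np.tan(np.radians(im["fovy"]/2));T=np.array(im["tool_from_camera"])
q=s["orientation"];Rw=R.from_quat([q[1],q[2],q[3],q[0]]).as_matrix();t=s["tcp_pos"]
def proj(pt):
    c=T[:3,:3].T@(np.array(pt)/1000-T[:3,3]);r=np.hypot(c[0],c[1]);a=np.arctan2(r,c[2])
    return np.array([im["cx"]+f*a*c[0]/r,im["cy"]+f*a*c[1]/r])
zt=lambda z:58.2-z   # lid height (mm) -> tool z
for n,p in (("hood+x corners",(103,38,70)),("",(103,-38,70)),("ear end",(129,24,12)),("",(129,-24,12)),("hole",(116,0,12)),("hole far",(122,0,12))): print(n,proj((p[0],p[1],zt(p[2]))).round(1))
pin=lambda x,z:Rw.T@(np.array([.505-x*np.cos(.0079),.324+x*np.sin(.0079),z])-t)*1000
for x in (.116,): print("pin top",proj(pin(x,.036)).round(1),"base end",proj(pin(.129,.014)).round(1))
g=im["color"].astype(int);
for r in range(0,480,12): print(r,"".join("%4d"%v for v in g[r,250:400:10].mean(1)))
E
python3 ear.py
```

```text
[0.5072 0.3181 0.1823] yaw 178.42515929470122 tilt z [-1.2e-03 -4.0e-04 -1.0e+00] 0.015065086413510814 [-0.03321136 -0.17621426 -0.99460155] 34.4667
slide [2.3 5.8 0. ] turn about tool z -1.1248407052987943
hood+x corners [412.4  66.5]
 [232.2  66.4]
ear end [364.2  37.1]
 [280.  37.]
hole [322.1  57.7]
hole far [322.1  47.7]
pin top [326.4  76.1] base end [325.8  65.3]
0  144 148 143 142 141 142 148 142 136 165 159 165 164 162 169
12  151 148 144 149 135 142 146 136 140 149 166 171 159 165 165
24  150 149 155 150 149 149 139 144 146 147 172 165 165 169 169
36  149 139 142 125 123 120 125 121 122 121 125 129 164 168 164
48  146 148 152 116 119 118 111  32 117 119 116 115 163 170 165
60  144 147 142 122 117 117 129 140  76 115 118 114 155 159 174
72  103 108 100 107 108 104 103 113 113 111 110 116 111 107 107
84  108 106  98 105 109  98 104 116 114 111 108 111 113 113 109
96  106 107 101 111 112 101 100 110 114 113 108 118 113 111 110
108  107 107  99 108 108 101 110 112 115 116 106 113 114 110 111
120  107 106 102 110 106 104 110 114 116 114 110 116 112 110 113
132  107 110 104 105 1
[... 1162 characters left out ...]
10  14  12  16  30  30  28   9  16  11  15  21   9
360   13  14  15  16  17  15  24  28  32  64  14  14  12  13  17
372   14  12  11  13  15  15  29  29  30  98  21  15  14  18  14
384   14  14  12  10  11 124  29  28  56 109  14  20  20  17  15
396   10  16  12  13  12 129 127 122 115 109  24  17  17  16  18
408   17  17  16  16  13 135 128 122 130 111  25  17  11  16  21
420   13  24  14  11  12  15  13  15  12  17  12  16  19  16  16
432   15  11  17  15  13  13  20  11  17  12   9  18  17  13  17
444   18  14   9  14   7  14  15  14  19  16  17   9  18  14   5
456   14  13  14  15  16  18  17  18  15  14  14   4  12  18  16
468   12  18  21  15  12  18  15  16  13  16  19   0  13  14  23
```

```bash
cat > ear2.py <<'E'
exec(open("ear.py").read().split("for r in range")[0])
hsv=cv2.cvtColor(im["color"],cv2.COLOR_RGB2HSV)
S=cv2.GaussianBlur(hsv[...,1],(3,3),0)
for r in (42,48,54,60): print(r,"ear cols",np.where(S[r,260:390]>90)[0][[0,-1]]+260)
for c in (290,300,345,355): print(c,"ear first row",np.where(S[:90,c]>90)[0][0])
for c in (245,255,265,385,395): print(c,"hood first row",np.where(S[20:120,c]>90)[0][0]+20)
for r in (90,140,190): x=np.where(S[r,180:460]>90)[0]+180;print(r,"hood cols",x[0],x[-1],[proj((xx,yy,zt(70))).round(1) for xx,yy in ()])
for r in range(40,74,2): print(r,g[r,308:340:2].sum(1)//3 if 0 else np.asarray(im["color"],int)[r,308:340:2].mean(1).astype(int))
for x in (95,80,60,40): print(x,proj((x,38,zt(70))).round(1),proj((x,-38,zt(70))).round(1))
E
python3 ear2.py
```

```text
hood+x corners [412.4  66.5]
 [232.2  66.4]
ear end [364.2  37.1]
 [280.  37.]
hole [322.2  57.7]
hole far [322.1  47.7]
pin top [326.3  75.9] base end [325.8  65.1]
42 ear cols [278 361]
48 ear cols [278 361]
54 ear cols [278 361]
60 ear cols [278 361]
290 ear first row 35
300 ear first row 35
345 ear first row 35
355 ear first row 36
245 hood first row 64
255 hood first row 64
265 hood first row 63
385 hood first row 64
395 hood first row 64
90 hood cols 232 409 []
140 hood cols 233 408 []
190 hood cols 235 406 []
40 [120 115 116 116 117 115 117 115 118 113 116 112 122 119 113 114]
42 [120 113 116 115 115 115 113 115 116 117 115 117 115 115 113 113]
44 [112 115 119 116 114 110 112 110 114 117 117 112 116 116 115 117]
46 [113 116 117  99  85  76  76  80  88 105 119 115 117 119 116 116]
48 [117 112  98  64  44  32  31  36  46  62  95 114 116 113 115 117]
50 [115  98  61  32  61  90 101  80  47  34  68  95 121 117 118 116]
52 [107  82  52 123 147 151 155 150 136  76  36  69 110 114 117 113]
54 [ 97  62 115 146 144 148 152 143 140 137  75  49 101 113 111 111]
56 [ 97  96 148 144 146 140 143 140 140 145 129  59  99 115 114 110]
58 [ 96 133 147 148 142 143 138 136 139 142 140  77 106 116 116 116]
60 [106 125 142 148 146 141 135 139 145 141 135  74 108 115 114 116]
62 [ 92  85 100 104 107 109 109 114 119 116 111  97 105 101 105 101]
64 [102 103 102 101 104 108 110 112 112 112 109 115 111 111 109 111]
66 [103 102  98 100 103 107 109 114 118 112 112 115 110 111 113 112]
68 [108 105 100 104 102 110 110 117 114 117 112 117 114 110 114 115]
70 [103 103 103 100 106 108 114 111 117 116 114 112 114 115 108 110]
72 [100 103  98 102 104 109 115 114 112 112 111 114 114 115 108 112]
95 [412.3  84.6] [232.3  84.6]
80 [411.8 119.2] [232.8 119.2]
60 [410.4 165.3] [234.2 165.3]
40 [408.2 210.3] [236.4 210.3]
```

jog_arm(moves=[{"fingers":1,"slide":[1.4,6.7,0],"angular":[0,0,-1.1]},{"fingers":1,"slide":[1.4,6.7,10],"angular":[0,0,-1.1]},{"fingers":1,"slide":[1.4,6.7,25],"angular":[0,0,-1.1]},{"fingers":1,"slide":[1.4,6.7,42],"angular":[0,0,-1.1]},{"fingers":1,"slide":[1.4,6.7,58],"angular":[0,0,-1.1]},{"fingers":1,"slide":[1.4,6.7,70],"angular":[0,0,-1.1]},{"fingers":1,"slide":[1.4,6.7,76],"angular":[0,0,-1.1]},{"fingers":1,"slide":[1.4,6.7,78],"angular":[0,0,-1.1]},{"fingers":1,"slide":[1.4,6.7,78],"angular":[0,0,-1.1]},{"fingers":1,"slide":[1.4,6.7,78],"angular":[0,0,-1.1]}])

```text
clock: 35.45
tcp_pos: [0.5069, 0.3252, 0.1055]
orientation: [0.0, 0.003, 1.0, 0.0]
wrist_force: [-0.1, -0.0, -1.7]
finger_gap: 0.015
grip_force: 39.5
```

```bash
python3 d.py; cat > ear3.py <<'E'
exec(open("ear.py").read().split("for r in range")[0])
a=np.asarray(im["color"],int)
print("hole now",proj((117,-.75,zt(12))).round(1))
for r in range(30,70,2): print(r,a[r,304:344:2].mean(1).astype(int), a[r,320]-a[r,320].mean().astype(int))
E
python3 ear3.py
```

```text
[0.5069 0.3252 0.1055] yaw 179.6356176529935 tilt z [ 8.e-04  5.e-04 -1.e+00] 0.014977691781575916 [-0.12835345 -0.02522122 -1.73800885] 35.45
slide [ 1.9 -1.2 -0. ] turn about tool z 0.08561765299347712
hood+x corners [412.4  66.5]
 [232.2  66.4]
ear end [364.3  37.1]
 [280.   37.1]
hole [322.2  57.7]
hole far [322.2  47.7]
pin top [320.2  60.9] base end [320.4  48.2]
hole now [320.8  56. ]
30 [144 146 146 148 154 153 152 150 148 147 146 146 145 154 156 153 149 147
 148 149] [ 7  0 -6]
32 [142 139 148 151 155 154 154 144 145 144 141 138 141 143 151 152 151 154
 154 151] [ 7  0 -5]
34 [139 143 149 151 153 148 145 143 140 140 138 136 136 141 143 146 148 149
 149 148] [ 18  -2 -14]
36 [126 125 126 126 124 126 127 123 126 125 125 124 123 125 126 128 127 127
 130 126] [ 65  -7 -56]
38 [123 120 124 124 120 119 126 119 122 120 121 122 122 126 125 120 125 121
 117 124] [ 62  -4 -56]
40 [117 123 117 119 122 122 116 120 120 118 120 117 121 121 119 118 118 117
 124 118] [ 63  -8 -55]
42 [116 120 118 117 115 119 121 119 117 117 119 118 119 120 117 117 116 119
 119 119] [ 62  -6 -55]
44 [118 115
[... 585 characters left out ...]
28]
56 [117 117  96  61  89  90  88  84  87  89  91  89  86  50 102 117 118 116
 114 118] [ 31  -1 -29]
58 [118 118 106  90  91  89  85  86  82  86  89  90  89  60 107 117 117 116
 117 114] [ 18   1 -17]
60 [120 118 111  94  88  93  82  76  97  91  72  85  92  90 112 119 117 119
 121 116] [-2  4 -1]
62 [ 91  92  96  88  82  84  84  91 118 116  96  95  98 100 106 104 107 108
 107 106] [ 36  -3 -32]
64 [105 102 110 109 107 102 107 111 113 114 114 115 113 113 114 113 115 117
 113 115] [ 60  -6 -53]
66 [107 103 106 112 103  98 104 109 111 113 112 117 118 115 115 115 113 112
 111 114] [ 58  -4 -52]
68 [102 105 108 108  99  99 112 109 114 115 118 117 113 114 112 115 116 115
 114 112] [ 59  -6 -53]
```

Through the ear hole the grey pin tip shows at (321,60), and the model predicted (320,61), so the lid is aligned. I'll lower it slowly while watching the force.

jog_arm(moves=[{"fingers":1,"slide":[0.9,-0.4,3],"angular":[0,0,0]},{"fingers":1,"slide":[0.9,-0.4,7],"angular":[0,0,0]},{"fingers":1,"slide":[0.9,-0.4,11],"angular":[0,0,0]},{"fingers":1,"slide":[0.9,-0.4,14],"angular":[0,0,0]},{"fingers":1,"slide":[0.9,-0.4,16],"angular":[0,0,0]},{"fingers":1,"slide":[0.9,-0.4,18],"angular":[0,0,0]},{"fingers":1,"slide":[0.9,-0.4,18],"angular":[0,0,0]},{"fingers":1,"slide":[0.9,-0.4,18],"angular":[0,0,0]}])

```text
clock: 36.22
tcp_pos: [0.5055, 0.3245, 0.0868]
orientation: [-0.0, 0.003, 1.0, -0.0]
wrist_force: [-0.1, 0.5, -1.7]
finger_gap: 0.0147
grip_force: 39.5
```

jog_arm(moves=[{"fingers":1,"slide":[0,0,2],"angular":[0,0,0]},{"fingers":1,"slide":[0,0,4],"angular":[0,0,0]},{"fingers":1,"slide":[0,0,6],"angular":[0,0,0]},{"fingers":1,"slide":[0,0,8],"angular":[0,0,0]},{"fingers":1,"slide":[0,0,9],"angular":[0,0,0]},{"fingers":1,"slide":[0,0,10],"angular":[0,0,0]},{"fingers":1,"slide":[0,0,10],"angular":[0,0,0]},{"fingers":1,"slide":[0,0,10],"angular":[0,0,0]}])

```text
clock: 36.88
tcp_pos: [0.5056, 0.3246, 0.077]
orientation: [0.0, 0.003, 1.0, 0.0]
wrist_force: [0.4, 0.4, -2.0]
finger_gap: 0.0149
grip_force: 39.5
```

No contact yet, with the underside at about 19 mm. I'll continue down to the base.

jog_arm(moves=[{"fingers":1,"slide":[0,0,1],"angular":[0,0,0]},{"fingers":1,"slide":[0,0,2],"angular":[0,0,0]},{"fingers":1,"slide":[0,0,3],"angular":[0,0,0]},{"fingers":1,"slide":[0,0,4],"angular":[0,0,0]},{"fingers":1,"slide":[0,0,5],"angular":[0,0,0]},{"fingers":1,"slide":[0,0,5.5],"angular":[0,0,0]},{"fingers":1,"slide":[0,0,5.5],"angular":[0,0,0]},{"fingers":1,"slide":[0,0,5.5],"angular":[0,0,0]}])

```text
clock: 37.55
tcp_pos: [0.5057, 0.3244, 0.0723]
orientation: [0.0, 0.003, 1.0, 0.0]
wrist_force: [-2.7, -2.6, 5.4]
finger_gap: 0.0147
grip_force: 40.4
```

The lid seated at the expected height and the base is taking the load. I'll release and retreat.

jog_arm(moves=[{"fingers":0.85,"slide":[0,0,-0.5],"angular":[0,0,0]},{"fingers":0.7,"slide":[0,0,-0.5],"angular":[0,0,0]},{"fingers":0.5,"slide":[0,0,-0.5],"angular":[0,0,0]},{"fingers":0.4,"slide":[0,0,-0.5],"angular":[0,0,0]},{"fingers":0.4,"slide":[0,0,-8],"angular":[0,0,0]},{"fingers":0.4,"slide":[0,0,-30],"angular":[0,0,0]},{"fingers":0.4,"slide":[0,0,-65],"angular":[0,0,0]},{"fingers":0.4,"slide":[0,0,-105],"angular":[0,0,0]},{"fingers":0.4,"slide":[0,0,-145],"angular":[0,0,0]},{"fingers":0.4,"slide":[0,0,-160],"angular":[0,0,0]}])

```text
clock: 38.38
tcp_pos: [0.5075, 0.3256, 0.2384]
orientation: [0.004, 0.003, 1.0, 0.002]
wrist_force: [0.4, 0.7, 1.0]
finger_gap: 0.051
grip_force: 0.0
```

```bash
python3 - <<'E'
from h import *
for i in range(5): s=get_state();im=read_camera("wrist")
q=s["orientation"];Rw=R.from_quat([q[1],q[2],q[3],q[0]]).as_matrix();t=s["tcp_pos"]
print(t,q,s["wrist_force"],s["finger_gap"],s["clock"])
g=cv2.cvtColor(im["color"],cv2.COLOR_RGB2HSV)
m=((g[...,1]>110)&((g[...,0]<20)|(g[...,0]>170))).astype(np.uint8);m[:,:240]=0;m[:,420:]=0;m[345:]=0
m=cv2.morphologyEx(m,cv2.MORPH_CLOSE,np.ones((15,15)))
n,l,st,c=cv2.connectedComponentsWithStats(m);i=1+np.argmax(st[1:,4]);print(st[i])
L=(l==i)
for r in range(60,345,15):
    x=np.where(L[r])[0]
    if len(x): a,b=[hit(*wray((u,r),im,s),.084) for u in (x[0],x[-1])];print(r,x[0],x[-1],"x %.4f w %.4f mid %.4f"%(a[0],b[1]-a[1],(a[1]+b[1])/2))
for tg in ("lid","case"):
    for k in tip_of(tg,im)[:1]: print(tg,k,hit(*wray(k["point"],im,s),.014 if tg=="lid" else 0))
E
```

```text
[0.50582151 0.32469864 0.23190471] [5.29209419e-04 3.19421804e-03 9.99994715e-01 2.94930673e-04] [ 0.38638045  0.55102792 -1.2389342 ] 0.05132692693531525 38.5833
[  275    72    90   242 20234]
75 286 355 x 0.3859 w 0.0577 mid 0.3243
90 285 358 x 0.3989 w 0.0611 mid 0.3250
105 275 364 x 0.4115 w 0.0748 mid 0.3233
120 276 364 x 0.4244 w 0.0742 mid 0.3236
135 276 364 x 0.4373 w 0.0745 mid 0.3235
150 276 364 x 0.4502 w 0.0749 mid 0.3234
165 276 363 x 0.4631 w 0.0745 mid 0.3229
180 277 363 x 0.4762 w 0.0742 mid 0.3232
195 277 363 x 0.4895 w 0.0749 mid 0.3231
210 278 362 x 0.5029 w 0.0738 mid 0.3230
225 278 362 x 0.5166 w 0.0747 mid 0.3229
240 279 361 x 0.5306 w 0.0738 mid 0.3228
255 279 361 x 0.5450 w 0.0748 mid 0.3227
270 280 360 x 0.5598 w 0.0740 mid 0.3226
285 281 359 x 0.5751 w 0.0734 mid 0.3224
300 282 359 x 0.5910 w 0.0737 mid 0.3228
lid {'point': [322.9, 194.0], 'p': 0.76} [0.50226863 0.32584153 0.014     ]
```

The lid is flat, in line with the case and released, and the robot is clear of it. I'm handing in.

```bash
python3 -c "
from workcell import *
print(hand_in())"
```

```text
the job is handed in; nothing more can be done
None
```

I handed the job in at about 38.6 s: all four weights stand upright in their own pockets and the lid is seated over both pins by my force, height and camera checks, but `hand_in()` gave no verdict.

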